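# Line up a gear housing's spacer with a drift pin and fit the second bolt

## Task

The spacer hidden under this gear housing's cover plate has swung out of line about the one bolt that is already fitted. Gently work the tapered drift pin down one of the two empty cover holes, feeling for the spacer's hole with its thin nose, until its collar is fully home on the cover; then push the loose bolt fully home in the other hole and leave both standing there. Feel your way with light force: never press the pin or the bolt hard against the housing.

Things in the scene. Friction and masses are not known exactly. Their poses are not given: they have to be found in the camera images.
- housing: Grey gear housing, fixed: 90 x 144 mm, 48 mm high with its aluminium cover plate; feet widen it to 164 mm along y, a 36 mm round hub stands 9 mm out of its -x face. Origin: centre of the underside, z up. Layers: cover 0 to 6 mm below the top face, steel spacer 6 to 12 mm, block below that. Three holes in a row along y: the middle one has a fitted bolt, the outer two are empty.
- hole_left (a point): Centre of one empty cover hole at the cover's top face, 52 mm to +y of the housing's axis in its frame (axes are the housing's). 15 mm diameter in cover and spacer, 16 mm and through in the block. At the start the spacer's hole lies 7 to 8 mm to one side of the cover's, along the circle about the fitted bolt (so along the housing's x); exactly how far and to which side is not measured.
- hole_right (a point): Centre of the other empty cover hole at the cover's top face, 52 mm to -y of the housing's axis. Same sizes as hole_left; its spacer hole is off by the same turn, so to the opposite side.
- fitted_bolt (a point): Axis of the bolt already fitted, at the cover's top face, on the housing's axis, 52 mm from each empty hole; its head is 26 mm wide, 24 mm high. The spacer turns about this axis with stiff friction: about 5 N sideways at a hole moves it, and it stays where it is pushed. Cover and block do not move.
- rack: Plain wooden block, fixed, 50 x 130 x 45 mm, with two upright 16 mm holes 40 mm to +y and -y of its centre; the drift pin stands in one and the loose bolt in the other (which is which varies). Origin: centre of the underside.
- drift_pin: Steel drift pin, upright, 90 g. Origin: on its axis at the underside of its collar (at the rack's top face at the start), z up. Above: collar 26 mm wide, 5 mm thick, then a 16 mm round grip up to 41 mm. Below: shank 14 mm in diameter to -12 mm, taper from 14 to 7 mm down to -28 mm, straight blunt nose 7 mm in diameter to the tip at -40 mm.
- bolt: Loose steel thumb bolt with smooth unthreaded shank (just pushed in), upright, 70 g. Origin: on its axis at the underside of its head (at the rack's top face at the start), z up. Head: flange 26 mm wide, 3 mm thick, then a knurled 20 mm round grip up to 24 mm. Shank 13 mm in diameter, 30 mm long, its last 2 mm chamfered to 10 mm.
Things that resemble listed ones, but are neither listed nor needed, are in the scene too. Leave any orange look-alike of the drift_pin alone.

How it is judged:
On the way:
1. the drift pin is fully home in an empty hole, before the bolt (((horizontal distance between drift_pin and hole_left below 0.002 m and z of drift_pin in the frame of hole_left below 0.002 m and angle between drift_pin's own z axis and vertical below 0.06 rad) or (horizontal distance between drift_pin and hole_right below 0.002 m and z of drift_pin in the frame of hole_right below 0.002 m and angle between drift_pin's own z axis and vertical below 0.06 rad)) and not ((horizontal distance between bolt and hole_left below 0.002 m and z of bolt in the frame of hole_left below 0.002 m and angle between bolt's own z axis and vertical below 0.06 rad) or (horizontal distance between bolt and hole_right below 0.002 m and z of bolt in the frame of hole_right below 0.002 m and angle between bolt's own z axis and vertical below 0.06 rad))), for 0.2 s.
At the end, for the whole second after the job is handed in: The drift pin's collar and the bolt's head rest on the cover (within 2 mm), one in each of the two empty holes (axis within 2 mm of the hole's centre, upright within 0.06 rad), both let go and at rest (((horizontal distance between drift_pin and hole_left below 0.002 m and z of drift_pin in the frame of hole_left below 0.002 m and angle between each of drift_pin, bolt's own z axis and vertical below 0.06 rad and horizontal distance between bolt and hole_right below 0.002 m and z of bolt in the frame of hole_right below 0.002 m) or (horizontal distance between drift_pin and hole_right below 0.002 m and z of drift_pin in the frame of hole_right below 0.002 m and angle between each of drift_pin, bolt's own z axis and vertical below 0.06 rad and horizontal distance between bolt and hole_left below 0.002 m and z of bolt in the frame of hole_left below 0.002 m)) and linear speed of each of drift_pin, bolt below 0.02 m/s); the robot touches nothing.
It fails at once if the drift pin is pressed against the housing or its spacer with more than 40 N (contact force between drift_pin and housing above 40 N).
It fails at once if the bolt is pressed against the housing or its spacer with more than 40 N (contact force between bolt and housing above 40 N).
It also fails if it takes over 64 s, if anything falls off the work surface, if the arm or the gripper's body presses on something with over 40 N, if the wrist force passes 120 N, or if a joint passes its speed limit or range.

## Robot

A 7-joint arm with a two-finger parallel gripper is mounted at the origin on a cart in front of the work surface, level with it; the furniture and walls round the work are solid. World frame = base frame: x ahead of the robot, y to its left, z up, the work surface at z = 0. Lengths are in m, angles in rad, forces in N, time in s.
With the tool pointing down it reaches from about 0.4 to 0.85 m from the base axis. Payload 4.5 kg.
Tool frame: the origin (TCP) lies on the centre line of the jaws, within the pads' length; the fingertips stand 14 mm ahead of it and the grasp point (between the pads) lies 5 mm behind it; y points along the fingers, z is the direction in which the jaws open and shut, and the axes are right-handed (so a half turn about y gives the same grasp; the last joint's range is limited). The gripper opens to 88 mm and grips with 3 to 60 N. Pads are 18 mm wide; open, the fingers measure 123 mm over their backs; the gripper's body (75 mm by 187 mm) begins 45 mm behind the grasp point.
Start: joints at [1.305, 0.689, -0.195, 1.565, 0.157, 0.902, -0.215], TCP at [0.185, -0.597, 0.218] pointing down, gripper open.
Joint ranges: [-3.01, 3.01], [-0.46, 2.08], [-1.47, 1.51], [0.13, 2.56], [-1, 4.14], [0.04, 2.09], [-2.66, 2.66]. Speed limits (rad/s): [2.57, 2.57, 3.14, 3.14, 3.14, 3.14, 3.14].

## Interface

Orientations are given as a unit quaternion [x, y, z, w].
In Python, from plant import get_state, imaging, job gives the robot as it stands.
- The arm moves only by the tool send_rows, never from a script. Its argument "motion" is a list that holds one entry, the list of rows, each a list of 7 numbers: the turn, a rotation vector about the tool's x, y, z scaled (see below), then the shift along the tool's x, y, z scaled (see below), then the gripper's target within -1 to 1 (shut at 1, half-way at 0, fully open at -1). In form: [[[rx, ry, rz, tx, ty, tz, gripper], ...]]. A call has exactly 5 rows; each row shifts and turns the commanded pose from where the row before left it, along the tool's axes as they then stand; what a row does not reach is not made up. The controller multiplies each number of a shift by 0.02 m and each number of a turn by 0.08 rad. A row lasts 1/12 s, in which the tool goes at most 41.7 mm and 7.16 degrees, less where a joint would pass 70% of its speed; a pose out of reach is approached as far as the arm can. A call with a number of a shift or a turn outside -1 to 1 is refused whole. A call with a gripper value outside its range is refused whole. The fingers move at their own pace and stop on an object; "force" is the grip in N (left out, the last holds). Time passes only in rows, so rows that do not move let the fingers close, or fill a call up. It gives the time, the measured TCP pose, the force and the opening at its end, in the units of the state.
- get_state(): the state, without advancing time (a new reading comes with each control period).
- imaging.snapshot(name): name is "scene" or "top" or "wrist"; returns a dict with "img" (400x640x3 uint8, red, green, blue), "camera_matrix" (3x3 intrinsics, pixels), "R" (3x3) and "t" (3): a world point X has camera coordinates R X + t; the wrist camera has in their place "hand_eye" (4x4, takes a point from camera to tool coordinates, whose origin is the TCP and whose axes are the tool frame's). Camera axes: x right, y down, z forward; pixel columns grow to the right and rows downward; lengths in m; the calibration is good to about 2 mm. A picture is of the moment at which its call begins: read the wrist's pose just before it. There is no depth.
- job.finish_job(): hands the job in, once; it reports no verdict.
The state is a dict: "clock": time; "q": joint angles; "qd": joint speeds; "joint_torque": joint torques, N m; "tool_pos": TCP position; "eef_rot": TCP orientation; "contact_force": force on the tool from outside, world axes, zero at the start; "moment": the same for the moment, N m; "opening": opening from 0.0 (shut) to 1.0 (fully open).
Only numpy, scipy, OpenCV 4.12 (cv2) and the standard library are available. Lean on these libraries where they do the work, as an engineer would, in place of code of your own. Each camera call takes 0.05 s, during which the arm holds its last target.

## Working session

There is one attempt and no reset: what is moved stays moved. The work goes in short steps, Python scripts to look and compute and a tool call to move; the robot and the scene stay as the last step left them, time stands still between calls to the robot, and variables do not carry over. Pictures are saved under pics/ and viewed, and the job is handed in when it is done.

Besides the shell and the picture viewer there is one more tool, called after ">>>" by a JSON object that holds its "fn" and its "kwargs", one argument or row to a line. send_rows: Moves the arm, as the interface text tells. Its arguments: {"type":"object","properties":{"motion":{"type":"array"},"force":{"type":"number"}},"required":["motion"]}

```bash
ls; mkdir -p pics
python3 - <<'E'
from plant import get_state, imaging, job
import cv2,numpy as np
s=get_state();print(s)
for n in("scene","top","wrist"):
    d=imaging.snapshot(n);cv2.imwrite(f"pics/{n}0.png",d["img"][:,:,::-1])
    print(n,{k:np.round(v,4).tolist() for k,v in d.items() if k!="img"})
    np.savez(f"{n}0.npz",**d)
E
```

```text
pics
{'clock': 0.0, 'q': array([ 1.3047744 ,  0.69002125, -0.19450622,  1.566356  ,  0.15729041,
        0.90250387, -0.21513976]), 'qd': array([ 3.18828560e-04, -6.57776263e-04,  1.34826257e-03, -1.15819534e-04,
        4.43029733e-04,  3.59004553e-05,  7.34052568e-04]), 'joint_torque': array([-5.18071029e-04, -5.27547598e+01, -1.26720853e+00, -1.53426522e+01,
       -5.26670669e-02,  6.60165548e-03,  2.13345465e-04]), 'tool_pos': array([ 0.18433809, -0.59647814,  0.21688344]), 'eef_rot': array([-0.10576476,  0.69982888, -0.69851916,  0.10547197]), 'contact_force': array([0.36690127, 0.46181222, 0.18280119]), 'moment': array([ 0.01603356, -0.00879418,  0.01890748]), 'opening': 1.0025818270448297}
scene {'camera_matrix': [[461.1926, 0.0, 326.1347], [0.0, 461.1926, 201.8311], [0.0, 0.0, 1.0]], 'R': [[0.5816, -0.8135, 0.0007], [-0.3475, -0.2492, -0.9039], [0.7355, 0.5255, -0.4276]], 't': [-0.3128, 0.2373, 0.6753]}
top {'camera_matrix': [[418.7104, 0.0, 327.0246], [0.0, 418.7104, 203.8917], [0.0, 0.0, 1.0]], 'R': [[0.0225, -0.9997, 0.0028], [-0.9972, -0.0227, -0.0711], [0.0712, -0.0012, -0.9975]], 't': [-0.0408, 0.4915, 0.8731]}
wrist {'camera_matrix': [[322.0186, 0.0, 319.3434], [0.0, 322.0186, 198.5322], [0.0, 0.0, 1.0]], 'hand_eye': [[0.0001, 0.9512, 0.3085, -0.0816], [0.0, -0.3085, 0.9512, -0.1664], [1.0, -0.0001, -0.0001, -0.0008], [0.0, 0.0, 0.0, 1.0]]}
```

View pics/scene0.png

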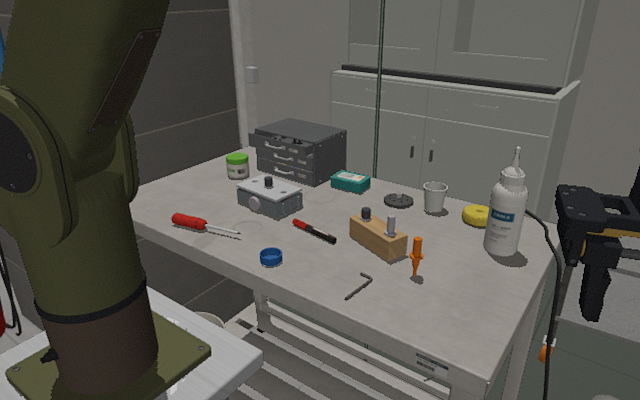

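View pics/top0.png

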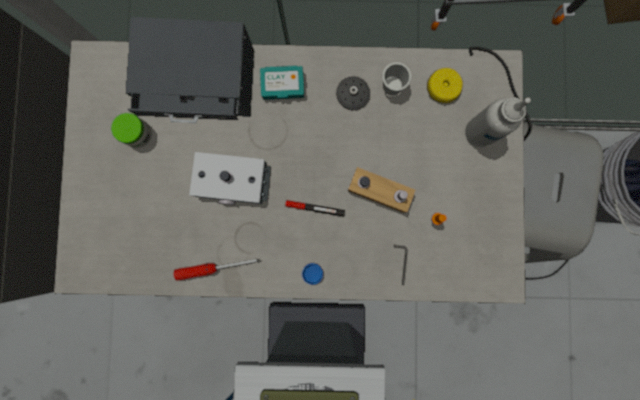

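View pics/wrist0.png

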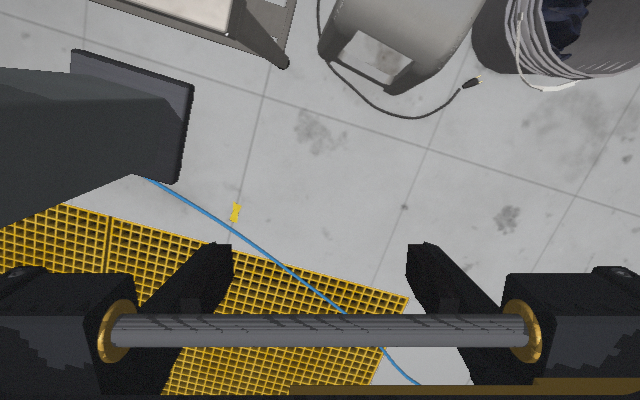

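Run:
```python
import cv2,numpy as np
s=cv2.imread("pics/scene0.png");t=cv2.imread("pics/top0.png")
a=cv2.resize(s[195:285,335:455],None,fx=5,fy=5,interpolation=cv2.INTER_CUBIC)
b=cv2.resize(t[160:235,340:460],None,fx=5,fy=5,interpolation=cv2.INTER_CUBIC)
c=cv2.resize(t[140:215,180:300],None,fx=5,fy=5,interpolation=cv2.INTER_CUBIC)
cv2.imwrite("pics/c1.png",a);cv2.imwrite("pics/c2.png",b);cv2.imwrite("pics/c3.png",c)
```

```text
(no output)
```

View pics/c1.png

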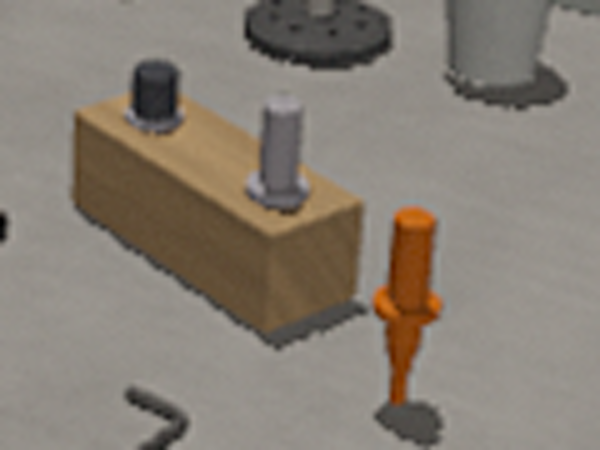

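View pics/c2.png

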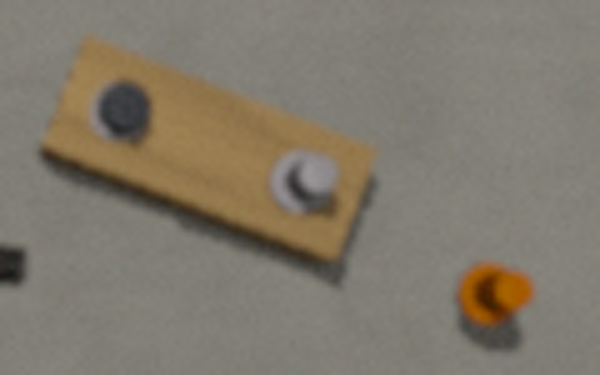

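View pics/c3.png

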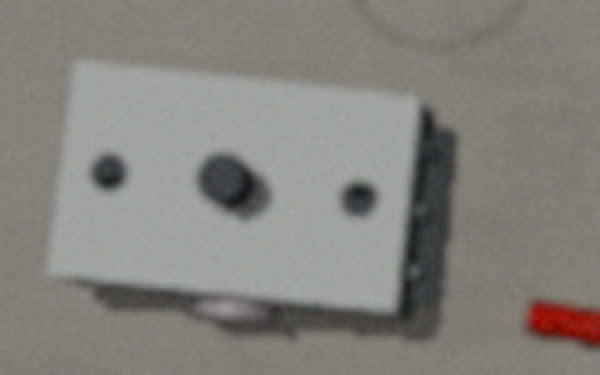

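```bash
cat > h.py <<'E'
import numpy as np,cv2
from scipy.spatial.transform import Rotation as Ro
from plant import get_state, imaging, job
def ray(d,px,z,pose=None):
    K=d["camera_matrix"];v=np.linalg.inv(K)@np.array([px[0],px[1],1.])
    if pose is None:
        R=d["R"];c=-R.T@d["t"];w=R.T@v
    else:
        p,q=pose;Rt=Ro.from_quat(q).as_matrix();H=d["hand_eye"]
        c=Rt@H[:3,3]+p;w=Rt@H[:3,:3]@v
    return c+w*(z-c[2])/w[2]
def proj(d,X,pose=None):
    K=d["camera_matrix"]
    if pose is None: x=d["R"]@X+d["t"]
    else:
        p,q=pose;Rt=Ro.from_quat(q).as_matrix();H=d["hand_eye"]
        x=H[:3,:3].T@(Rt.T@(X-p)-H[:3,3])
    x=K@x;return x[:2]/x[2]
def snap(n,f):
    s=get_state();d=imaging.snapshot(n);cv2.imwrite(f"pics/{f}.png",d["img"][:,:,::-1])
    np.savez(f"{f}.npz",pos=s["tool_pos"],rot=s["eef_rot"],**d);return s,d
def st():
    s=get_state();R=Ro.from_quat(s["eef_rot"]).as_matrix()
    print("t",round(s["clock"],2),"p",np.round(s["tool_pos"],4),"F",np.round(s["contact_force"],1),"op",round(s["opening"],3))
    print("R cols x,y,z:",np.round(R.T,3).tolist(),"q",np.round(s["q"],2));return s,R
def delta(target,zdir=None):
    """rows units: shift in tool axes/0.02 and rotvec/0.08 to reach target pos with y down, z along zdir"""
    s=get_state();R=Ro.from_quat(s["eef_rot"]).as_matrix()
    sh=R.T@(np.array(target)-s["tool_pos"])/0.02
    r=None
    if zdir is not None:
        z=np.array([zdir[0],zdir[1],0.]);z/=np.linalg.norm(z);y=np.array([0,0,-1.]);x=np.cross(y,z)
        T=np.stack([x,y,z],1);r=Ro.from_matrix(R.T@T).as_rotvec()/0.08
        print("shift in target axes", np.round(T.T@(np.array(target)-s["tool_pos"])/0.02,3))
    print("shift",np.round(sh,3),"rot",None if r is None else np.round(r,3))
E
python3 - <<'E'
from h import *
st()
d=dict(np.load("top0.npz"));s=dict(np.load("scene0.npz"))
def t(u,v,x0,y0,z):return ray(d,(x0+u/5-.4,y0+v/5-.4),z)
print("pin top",t(320,173,340,160,.086),"collar",t(300,183,340,160,.049))
print("bolt top",t(124,109,340,160,.069),"fl",t(120,111,340,160,.0465))
L=t(108,172,180,140,.048);Rr=t(358,198,180,140,.048)
print("L",L,"R",Rr,np.linalg.norm(L-Rr),"mid",(L+Rr)/2,"fit top",t(226,179,180,140,.072))
u=(L-Rr)[:2];u/=np.linalg.norm(u);print("yaw",np.arctan2(-u[0],u[1]))
print("orange collar",t(484,295,340,160,.042), "top",t(512,290,340,160,.081))
P=ray(s,(335+283/5-.4,195+100/5-.4),.086);print("scene pin top",P)
print("scene bolt top",ray(s,(335+156/5-.4,195+68/5-.4),.069))
E
```

```text
t 0.15 p [ 0.1844 -0.5967  0.2171] F [-0.1  0.2  0.2] op 1.001
R cols x,y,z: [[-0.955, -0.295, 0.0], [-0.001, 0.001, -1.0], [0.295, -0.955, -0.001]] q [ 1.3   0.69 -0.19  1.57  0.16  0.9  -0.22]
pin top [ 0.50995021 -0.17982096  0.086     ] collar [ 0.50929152 -0.17845901  0.049     ]
bolt top [ 0.53569614 -0.10381408  0.069     ] fl [ 0.53769766 -0.1041961   0.0465    ]
L [0.54603242 0.2312149  0.048     ] R [0.5375988  0.12776661 0.048     ] 0.1037914961335774 mid [0.54181561 0.17949076 0.048     ] fit top [0.54101349 0.17655551 0.072     ]
yaw -0.08134511549016908
orange collar [ 0.46524656 -0.25616267  0.042     ] top [ 0.46582861 -0.25693233  0.081     ]
scene pin top [ 0.51299034 -0.1776631   0.086     ]
scene bolt top [ 0.53852309 -0.10382408  0.069     ]
```

```bash
cat >> h.py <<'E'
def plan(target,zdir,n,grip):
    s=get_state();R=Ro.from_quat(s["eef_rot"]).as_matrix()
    z=np.array([zdir[0],zdir[1],0.]);z/=np.linalg.norm(z);y=np.array([0,0,-1.]);x=np.cross(y,z)
    T=np.stack([x,y,z],1);r=Ro.from_matrix(R.T@T).as_rotvec()
    dw=(np.array(target)-s["tool_pos"])/n
    for i in range(n):
        Ri=R@Ro.from_rotvec(r*i/n).as_matrix()
        a=np.concatenate([r/n/0.08,Ri.T@dw/0.02]);print(np.round(a,2).tolist()+[grip])
E
python3 -c "
from h import *
plan((.511,-.179,.15),(.997,-.081),30,-.3)"
```

```text
[0.0, -0.5, -0.0, -0.73, 0.11, -0.5, -0.3]
[0.0, -0.5, -0.0, -0.75, 0.11, -0.47, -0.3]
[0.0, -0.5, -0.0, -0.76, 0.11, -0.45, -0.3]
[0.0, -0.5, -0.0, -0.78, 0.11, -0.41, -0.3]
[0.0, -0.5, -0.0, -0.8, 0.11, -0.38, -0.3]
[0.0, -0.5, -0.0, -0.81, 0.11, -0.35, -0.3]
[0.0, -0.5, -0.0, -0.82, 0.11, -0.32, -0.3]
[0.0, -0.5, -0.0, -0.84, 0.11, -0.29, -0.3]
[0.0, -0.5, -0.0, -0.85, 0.11, -0.25, -0.3]
[0.0, -0.5, -0.0, -0.86, 0.11, -0.22, -0.3]
[0.0, -0.5, -0.0, -0.86, 0.11, -0.18, -0.3]
[0.0, -0.5, -0.0, -0.87, 0.11, -0.15, -0.3]
[0.0, -0.5, -0.0, -0.88, 0.11, -0.12, -0.3]
[0.0, -0.5, -0.0, -0.88, 0.11, -0.08, -0.3]
[0.0, -0.5, -0.0, -0.88, 0.11, -0.05, -0.3]
[0.0, -0.5, -0.0, -0.88, 0.11, -0.01, -0.3]
[0.0, -0.5, -0.0, -0.88, 0.11, 0.02, -0.3]
[0.0, -0.5, -0.0, -0.88, 0.11, 0.06, -0.3]
[0.0, -0.5, -0.0, -0.88, 0.11, 0.09, -0.3]
[0.0, -0.5, -0.0, -0.87, 0.11, 0.13, -0.3]
[0.0, -0.5, -0.0, -0.87, 0.11, 0.16, -0.3]
[0.0, -0.5, -0.0, -0.86, 0.11, 0.2, -0.3]
[0.0, -0.5, -0.0, -0.85, 0.11, 0.23, -0.3]
[0.0, -0.5, -0.0, -0.84, 0.11, 0.27, -0.3]
[0.0, -0.5, -0.0, -0.83, 0.11, 0.3, -0.3]
[0.0, -0.5, -0.0, -0.82, 0.11, 0.33, -0.3]
[0.0, -0.5, -0.0, -0.81, 0.11, 0.36, -0.3]
[0.0, -0.5, -0.0, -0.79, 0.11, 0.4, -0.3]
[0.0, -0.5, -0.0, -0.77, 0.11, 0.43, -0.3]
[0.0, -0.5, -0.0, -0.76, 0.11, 0.46, -0.3]
```

Candidates: steel pin (403,196) in the top view, orange look-alike (438,219), dark-headed bolt (365,182) and fitted bolt (226,176). The close crop shows a tall grey grip with a collar in the rack, so I choose (403,196).

>>> {"fn": "send_rows", "kwargs": {
  "motion": [
    [[0, -0.5, 0, -0.73, 0.1, -0.5, -0.3], [0, -0.5, 0, -0.75, 0.1, -0.47, -0.3], [0, -0.5, 0, -0.76, 0.1, -0.45, -0.3], [0, -0.5, 0, -0.78, 0.1, -0.41, -0.3], [0, -0.5, 0, -0.8, 0.1, -0.38, -0.3]]
  ]
}}

```text
clock: 0.57
tool_pos: [0.2395, -0.5268, 0.2074]
eef_rot: [-0.176, 0.685, -0.685, 0.175]
contact_force: [1.2, -0.4, -0.1]
opening: 0.659
```

>>> {"fn": "send_rows", "kwargs": {
  "motion": [
    [[0, -0.5, 0, -0.81, 0.1, -0.35, -0.3], [0, -0.5, 0, -0.82, 0.1, -0.32, -0.3], [0, -0.5, 0, -0.84, 0.1, -0.29, -0.3], [0, -0.5, 0, -0.85, 0.1, -0.25, -0.3], [0, -0.5, 0, -0.86, 0.1, -0.22, -0.3]]
  ]
}}

```text
clock: 0.98
tool_pos: [0.2945, -0.4566, 0.1975]
eef_rot: [0.244, -0.664, 0.664, -0.244]
contact_force: [-0.3, 0.2, 0.6]
opening: 0.648
```

>>> {"fn": "send_rows", "kwargs": {
  "motion": [
    [[0, -0.5, 0, -0.86, 0.1, -0.18, -0.3], [0, -0.5, 0, -0.87, 0.1, -0.15, -0.3], [0, -0.5, 0, -0.88, 0.1, -0.12, -0.3], [0, -0.5, 0, -0.88, 0.1, -0.08, -0.3], [0, -0.5, 0, -0.88, 0.1, -0.05, -0.3]]
  ]
}}

```text
clock: 1.4
tool_pos: [0.3485, -0.3867, 0.1876]
eef_rot: [0.309, -0.636, 0.636, -0.309]
contact_force: [0.7, 0.2, 0.7]
opening: 0.649
```

>>> {"fn": "send_rows", "kwargs": {
  "motion": [
    [[0, -0.5, 0, -0.88, 0.1, -0.01, -0.3], [0, -0.5, 0, -0.88, 0.1, 0.02, -0.3], [0, -0.5, 0, -0.88, 0.1, 0.06, -0.3], [0, -0.5, 0, -0.88, 0.1, 0.09, -0.3], [0, -0.5, 0, -0.87, 0.1, 0.13, -0.3]]
  ]
}}

```text
clock: 1.82
tool_pos: [0.4022, -0.3168, 0.1776]
eef_rot: [0.371, -0.602, 0.602, -0.371]
contact_force: [-0.3, -0.1, -0.3]
opening: 0.65
```

>>> {"fn": "send_rows", "kwargs": {
  "motion": [
    [[0, -0.5, 0, -0.87, 0.1, 0.16, -0.3], [0, -0.5, 0, -0.86, 0.1, 0.2, -0.3], [0, -0.5, 0, -0.85, 0.1, 0.23, -0.3], [0, -0.5, 0, -0.84, 0.1, 0.27, -0.3], [0, -0.5, 0, -0.83, 0.1, 0.3, -0.3]]
  ]
}}

```text
clock: 2.23
tool_pos: [0.4561, -0.2469, 0.1676]
eef_rot: [0.429, -0.562, 0.562, -0.429]
contact_force: [0.3, -0.1, -0.6]
opening: 0.647
```

>>> {"fn": "send_rows", "kwargs": {
  "motion": [
    [[0, -0.5, 0, -0.82, 0.1, 0.33, -0.3], [0, -0.5, 0, -0.81, 0.1, 0.36, -0.3], [0, -0.5, 0, -0.79, 0.1, 0.4, -0.3], [0, -0.5, 0, -0.77, 0.1, 0.43, -0.3], [0, -0.5, 0, -0.76, 0.1, 0.46, -0.3]]
  ]
}}

```text
clock: 2.65
tool_pos: [0.5099, -0.1768, 0.1575]
eef_rot: [0.483, -0.517, 0.517, -0.483]
contact_force: [-0.3, -0.0, -0.4]
opening: 0.65
```

```bash
python3 -c "
from h import *
st();snap('wrist','w1');delta((.511,-.179,.15),(.997,-.081))"
```

```text
t 2.65 p [ 0.5099 -0.1768  0.1575] F [-0.3 -0.  -0.4] op 0.65
R cols x,y,z: [[-0.067, -0.998, 0.0], [0.0, -0.0, -1.0], [0.998, -0.067, 0.0]] q [ 0.51  0.69 -0.43  1.88  0.44  0.67 -0.26]
shift in target axes [ 0.337  0.38  -0.064]
shift [ 0.337  0.378 -0.072] rot [-0.039  0.254 -0.048]
```

View pics/w1.png

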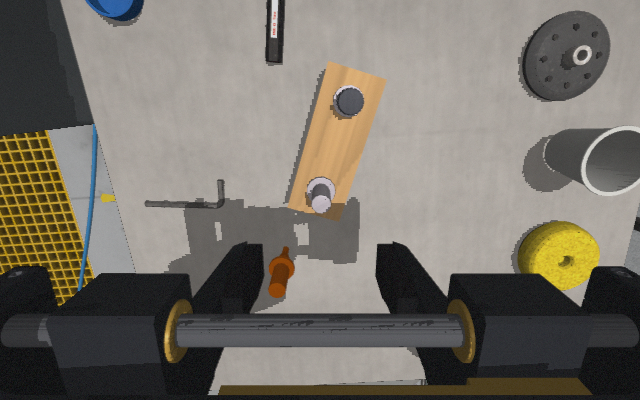

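```bash
python3 -c "
from h import *
d=dict(np.load('w1.npz'));po=(d['pos'],d['rot'])
print('tcp',proj(d,d['pos'],po),'hand',d['hand_eye'][:3,3])
print('pin top exp',proj(d,np.array([.511,-.179,.086]),po), 'orange exp',proj(d,np.array([.466,-.257,.081]),po))
print('pin top',ray(d,(321,203),.086,po),'collar',ray(d,(320,191),.049,po))
print('bolt top',ray(d,(349,101),.069,po))
cv2.imwrite('pics/w1c.png',cv2.resize(d['img'][60:230,270:400,::-1],None,fx=4,fy=4,interpolation=2)[:600])
"
```

```text
tcp [317.40765123 244.31686232] hand [-0.08125686 -0.16643711  0.00125614]
pin top exp [319.54274184 206.32741359] orange exp [274.23028924 291.64755478]
pin top [ 0.51231943 -0.17633224  0.086     ] collar [ 0.51149881 -0.17753818  0.049     ]
bolt top [ 0.53855769 -0.10207139  0.069     ]
```

View pics/w1c.png

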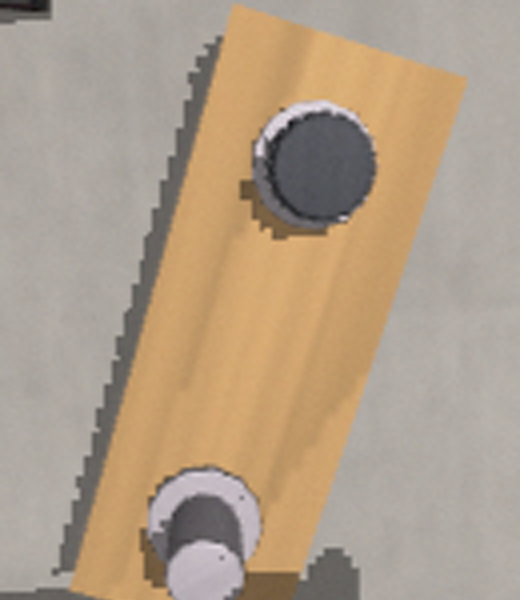

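```bash
python3 -c "
from h import *
for i in range(5):
    s=get_state();d=imaging.snapshot('wrist');po=(s['tool_pos'],s['eef_rot'])
    print(np.round(s['tool_pos'],4),np.round(d['hand_eye'][:3,3],4),np.round(ray(d,(321.4,204.6),.086,po),4))
d=imaging.snapshot('top');e=dict(np.load('top0.npz'));print(d['t']-e['t'])
"
```

```text
[ 0.5128 -0.1724  0.1576] [-0.0812 -0.1664  0.0013] [ 0.5157 -0.173   0.086 ]
[ 0.5115 -0.1742  0.1577] [-0.0813 -0.1664  0.0013] [ 0.5143 -0.1749  0.086 ]
[ 0.51   -0.1764  0.1576] [-0.0813 -0.1664  0.0013] [ 0.5126 -0.1773  0.086 ]
[ 0.509  -0.178   0.1576] [-0.0813 -0.1664  0.0013] [ 0.5115 -0.179   0.086 ]
[ 0.5085 -0.179   0.1576] [-0.0813 -0.1664  0.0013] [ 0.511 -0.18   0.086]
[0. 0. 0.]
```

```bash
python3 -c "
from h import *
s,d=snap('wrist','w2');st();po=(s['tool_pos'],s['eef_rot'])
print(d['hand_eye'])
cv2.imwrite('pics/w2c.png',cv2.resize(d['img'][80:230,270:400,::-1],None,fx=4,fy=4,interpolation=2))
"
```

```text
t 3.05 p [ 0.5085 -0.1795  0.1577] F [-0.1  0.6 -0.4] op 0.653
R cols x,y,z: [[-0.073, -0.997, 0.001], [-0.001, -0.001, -1.0], [0.997, -0.073, -0.001]] q [ 0.51  0.69 -0.43  1.88  0.44  0.67 -0.26]
[[ 9.10073768e-05  9.51431490e-01  3.07860540e-01 -8.12646831e-02]
 [ 8.77828689e-04 -3.07860499e-01  9.51431102e-01 -1.66439686e-01]
 [ 9.99999611e-01  1.83661566e-04 -8.63211434e-04  1.24893604e-03]
 [ 0.00000000e+00  0.00000000e+00  0.00000000e+00  1.00000000e+00]]
```

View pics/w2c.png

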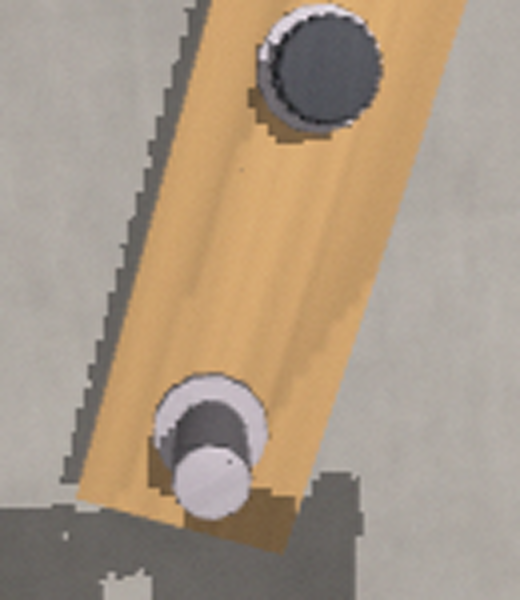

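```bash
python3 -c "
from h import *
d=dict(np.load('w2.npz'));po=(d['pos'],d['rot'])
print('pin top',ray(d,(322.6,200.1),.086,po),'collar',ray(d,(322.4,186.4),.050,po))
print('bolt top',ray(d,(351.6,96.6),.069,po))
delta((.511,-.179,.071),(.997,-.081))"
```

```text
pin top [ 0.51213105 -0.17694937  0.086     ] collar [ 0.51229835 -0.17609611  0.05      ]
bolt top [ 0.53947114 -0.10207089  0.069     ]
shift in target axes [-0.035  4.337  0.12 ]
shift [-0.038  4.337  0.123] rot [0.007 0.099 0.013]
```

>>> {"fn": "send_rows", "kwargs": {
  "motion": [
    [[0, 0.1, 0, -0.07, 0.5, 0.15, -0.3], [0, 0, 0, 0, 0.6, 0, -0.3], [0, 0, 0, 0, 0.6, 0, -0.3], [0, 0, 0, 0, 0.6, 0, -0.3], [0, 0, 0, 0, 0.6, 0, -0.3]]
  ]
}}

```text
clock: 3.47
tool_pos: [0.5123, -0.1774, 0.0986]
eef_rot: [-0.48, 0.52, -0.52, 0.479]
contact_force: [0.7, 0.2, 0.7]
opening: 0.648
```

>>> {"fn": "send_rows", "kwargs": {
  "motion": [
    [[0, 0, 0, 0, 0.6, 0, -0.3], [0, 0, 0, 0, 0.5, 0, -0.3], [0, 0, 0, 0, 0.4, 0, -0.3], [0, 0, 0, 0, 0, 0, -0.3], [0, 0, 0, 0, 0, 0, -0.3]]
  ]
}}

```text
clock: 3.88
tool_pos: [0.5123, -0.177, 0.0694]
eef_rot: [-0.48, 0.52, -0.519, 0.48]
contact_force: [0.7, -0.2, 0.4]
opening: 0.65
```

```bash
python3 -c "
from h import *
st();snap('wrist','w3');delta((.5117,-.178,.069),(.997,-.081))"
```

```text
t 3.88 p [ 0.5123 -0.177   0.0694] F [ 0.7 -0.2  0.4] op 0.65
R cols x,y,z: [[-0.079, -0.997, -0.0], [-0.001, 0.0, -1.0], [0.997, -0.079, -0.001]] q [ 0.44  0.82 -0.33  1.93  0.54  0.48 -0.35]
shift in target axes [ 0.052  0.042 -0.046]
shift [ 0.051  0.042 -0.046] rot [-0.005  0.024  0.001]
```

View pics/w3.png

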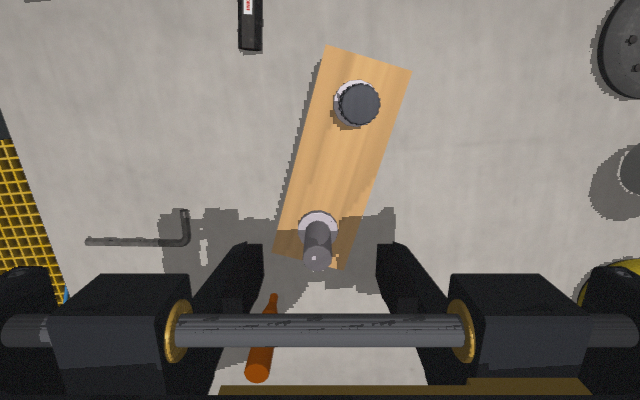

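```bash
python3 -c "
from h import *
d=dict(np.load('w3.npz'));po=(d['pos'],d['rot'])
print(ray(d,(317,258),.086,po),ray(d,(318.5,225.5),.050,po), ray(d,(359.5,104),.069,po))"
```

```text
[ 0.51221977 -0.17668118  0.086     ] [ 0.51310794 -0.17355485  0.05      ] [ 0.53935592 -0.10219112  0.069     ]
```

>>> {"fn": "send_rows", "kwargs": {
  "motion": [
    [[0, 0, 0, 0, 0, 0, 0.3], [0, 0, 0, 0, 0, 0, 0.7], [0, 0, 0, 0, 0, 0, 1], [0, 0, 0, 0, 0, 0, 1], [0, 0, 0, 0, 0, 0, 1]]
  ],
  "force": 25
}}

```text
clock: 4.35
tool_pos: [0.5126, -0.1771, 0.07]
eef_rot: [0.48, -0.519, 0.52, -0.48]
contact_force: [0.3, 0.5, 0.0]
opening: 0.293
```

>>> {"fn": "send_rows", "kwargs": {
  "motion": [
    [[0, 0, 0, 0, 0, 0, 1], [0, 0, 0, 0, 0, 0, 1], [0, 0, 0, 0, -0.1, 0, 1], [0, 0, 0, 0, -0.2, 0, 1], [0, 0, 0, 0, -0.3, 0, 1]]
  ]
}}

```text
clock: 4.77
tool_pos: [0.5122, -0.1769, 0.0818]
eef_rot: [-0.48, 0.52, -0.519, 0.48]
contact_force: [0.1, 0.2, -0.2]
opening: 0.006
```

```bash
python3 -c "
from h import *
st();snap('wrist','w4');snap('scene','s4')
d=cv2.imread('pics/s4.png');cv2.imwrite('pics/s4c.png',cv2.resize(d[140:290,320:480],None,fx=4,fy=4))"
```

```text
t 4.77 p [ 0.5122 -0.1769  0.0818] F [ 0.1  0.2 -0.2] op 0.006
R cols x,y,z: [[-0.079, -0.997, -0.0], [-0.001, 0.0, -1.0], [0.997, -0.079, -0.001]] q [ 0.45  0.8  -0.34  1.92  0.52  0.5  -0.34]
```

View pics/w4.png

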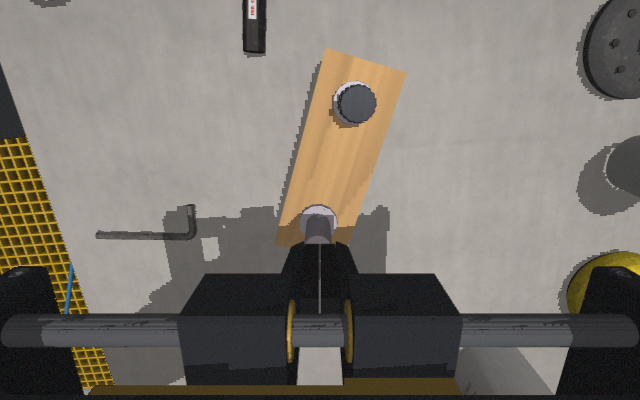

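View pics/s4c.png

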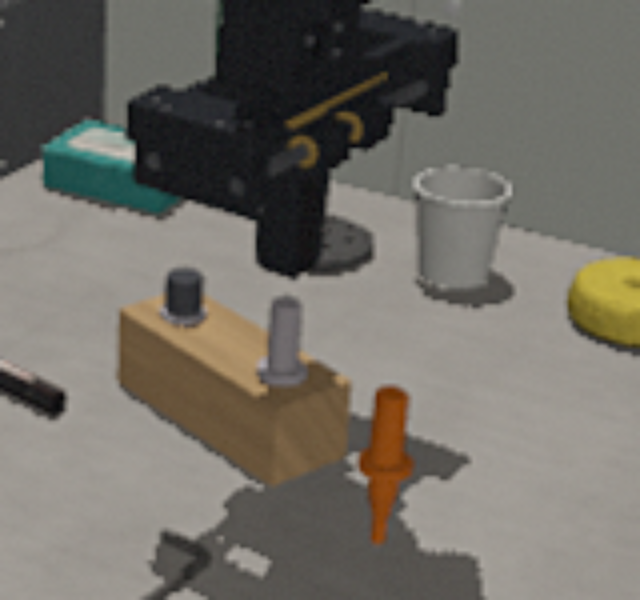

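```bash
python3 -c "
from h import *
d=dict(np.load('s4.npz'));R=Ro.from_quat(d['rot']).as_matrix()
for off in (0,.014,-.05):
  print(off,proj(d,d['pos']+R@np.array([0,off,0])))
print('pin top',proj(d,np.array([.512,-.177,.086])))
w=dict(np.load('w4.npz'));po=(w['pos'],w['rot'])
for off in (0,.014,-.05):print(proj(w,w['pos']+R@np.array([0,off,0]),po))
print('pintop in w4',proj(w,np.array([.512,-.177,.086]),po))
"
```

```text
0 [390.8767253  215.80520724]
0.014 [390.46255928 221.98759917]
-0.05 [392.40082159 193.0545223 ]
pin top [390.66896088 214.69475779]
[317.43273899 244.33560737]
[317.63242992 234.18548829]
[316.39973237 296.84244939]
pintop in w4 [317.0258389  247.86370056]
```

```bash
python3 -c "
from h import *
w=dict(np.load('w4.npz'))
cv2.imwrite('pics/w4c.png',cv2.resize(w['img'][180:330,250:400,::-1],None,fx=4,fy=4,interpolation=2))
"
```

```text
(no output)
```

View pics/w4c.png

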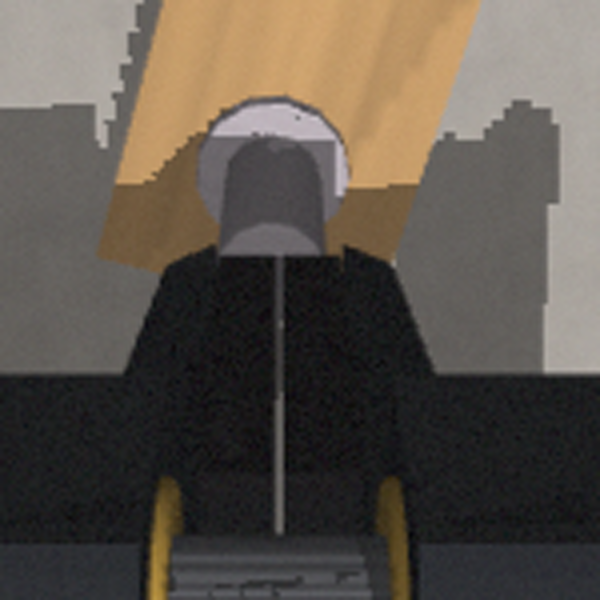

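```bash
python3 -c "
from h import *
d=dict(np.load('s4.npz'));w=dict(np.load('w4.npz'));po=(w['pos'],w['rot'])
for z in (.07,.08,.09,.1,.11,.12,.13):
  X=ray(w,(319.5,242.5),z,po);print(z,X,proj(d,X))
"
python3 - <<'E'
import cv2
d=cv2.imread('pics/s4.png');cv2.imwrite('pics/s4d.png',cv2.resize(d[130:240,340:440],None,fx=6,fy=5.4,interpolation=2))
E
```

```text
0.07 [ 0.51300807 -0.18150644  0.07      ] [392.41553039 222.1995569 ]
0.08 [ 0.51339887 -0.17670936  0.08      ] [390.69327373 217.06607418]
0.09 [ 0.51378967 -0.17191228  0.09      ] [388.96554649 211.91628544]
0.1 [ 0.51418046 -0.16711521  0.1       ] [387.23232255 206.75011287]
0.11 [ 0.51457126 -0.16231813  0.11      ] [385.49357566 201.56747815]
0.12 [ 0.51496205 -0.15752105  0.12      ] [383.74927935 196.36830247]
0.13 [ 0.51535285 -0.15272397  0.13      ] [381.99940703 191.15250651]
```

View pics/s4d.png

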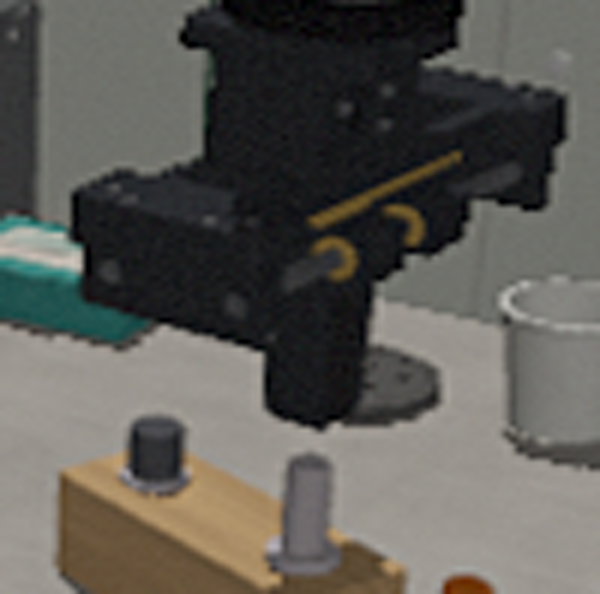

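>>> {"fn": "send_rows", "kwargs": {
  "motion": [
    [[0, 0, 0, 0, 0, 0, -0.3], [0, 0, 0, 0, 0, 0, -0.3], [0, 0, 0, 0, 0, 0, -0.3], [0, 0, 0, 0, 0, 0, -0.3], [0, 0, 0, 0, 0, 0, -0.3]]
  ]
}}

```text
clock: 5.28
tool_pos: [0.5124, -0.1769, 0.0816]
eef_rot: [-0.48, 0.519, -0.519, 0.48]
contact_force: [-0.2, -0.7, 0.1]
opening: 0.364
```

>>> {"fn": "send_rows", "kwargs": {
  "motion": [
    [[0, 0, 0, 0, 0.3, 0, -0.3], [0, 0, 0, 0, 0.4, 0, -0.3], [0, 0, 0, 0, 0.4, 0, -0.3], [0, 0, 0, 0, 0.2, 0, -0.3], [0, 0, 0, 0, 0, 0, -0.3]]
  ]
}}

```text
clock: 5.7
tool_pos: [0.5115, -0.1768, 0.0543]
eef_rot: [-0.481, 0.52, -0.519, 0.479]
contact_force: [-0.5, 0.6, 0.3]
opening: 0.65
```

```bash
python3 -c "
from h import *
st();_,w=snap('wrist','w5');snap('scene','s5')
d=cv2.imread('pics/s5.png');a=cv2.resize(d[140:250,340:440],(400,440),interpolation=2)
b=cv2.resize(w['img'][180:345,240:390,::-1],(400,440),interpolation=2);cv2.imwrite('pics/c5.png',np.hstack([a,b]))"
```

```text
t 5.7 p [ 0.5115 -0.1768  0.0543] F [-0.5  0.6  0.3] op 0.65
R cols x,y,z: [[-0.079, -0.997, -0.0], [-0.003, 0.0, -1.0], [0.997, -0.079, -0.003]] q [ 0.43  0.85 -0.3   1.93  0.55  0.44 -0.36]
```

View pics/c5.png

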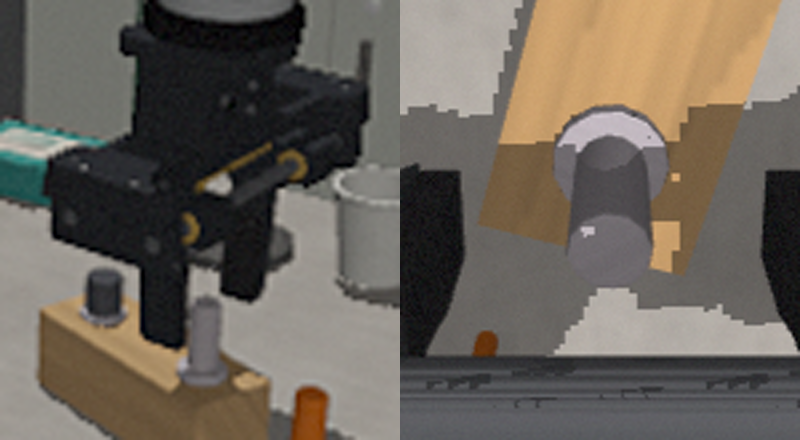

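>>> {"fn": "send_rows", "kwargs": {
  "motion": [
    [[0, 0, 0, 0, 0.25, 0, -0.3], [0, 0, 0, 0, 0.3, 0, -0.3], [0, 0, 0, 0, 0, 0, -0.1], [0, 0, 0, 0, 0, 0, 0.3], [0, 0, 0, 0, 0, 0, 1]]
  ]
}}

```text
clock: 6.22
tool_pos: [0.5125, -0.177, 0.0447]
eef_rot: [0.48, -0.519, 0.519, -0.48]
contact_force: [0.4, -0.5, 0.5]
opening: 0.446
```

>>> {"fn": "send_rows", "kwargs": {
  "motion": [
    [[0, 0, 0, 0, 0, 0, 1], [0, 0, 0, 0, 0, 0, 1], [0, 0, 0, 0, 0, 0, 1], [0, 0, 0, 0, 0, 0, 1], [0, 0, 0, 0, 0, 0, 1]]
  ]
}}

```text
clock: 6.63
tool_pos: [0.5123, -0.177, 0.0447]
eef_rot: [-0.48, 0.519, -0.519, 0.48]
contact_force: [-1.3, -0.3, 0.5]
opening: 0.169
```

```bash
python3 -c "
from h import *
st();_,w=snap('wrist','w6');snap('scene','s6')
d=cv2.imread('pics/s6.png');a=cv2.resize(d[140:250,340:440],(400,440),interpolation=2)
b=cv2.resize(w['img'][180:345,240:390,::-1],(400,440),interpolation=2);cv2.imwrite('pics/c6.png',np.hstack([a,b]))"
```

```text
t 6.63 p [ 0.5123 -0.177   0.0447] F [-1.3 -0.3  0.5] op 0.169
R cols x,y,z: [[-0.079, -0.997, 0.0], [-0.0, -0.0, -1.0], [0.997, -0.079, -0.0]] q [ 0.42  0.86 -0.29  1.94  0.56  0.42 -0.37]
```

View pics/c6.png

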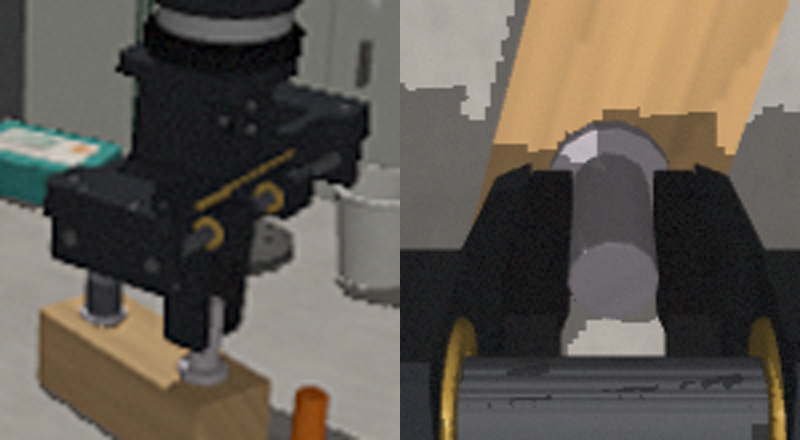

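>>> {"fn": "send_rows", "kwargs": {
  "motion": [
    [[0, 0, 0, 0, 0, 0, 1], [0, 0, 0, 0, -0.2, 0, 1], [0, 0, 0, 0, -0.5, 0, 1], [0, 0, 0, 0, -0.7, 0, 1], [0, 0, 0, 0, -0.7, 0, 1]]
  ],
  "force": 40
}}

```text
clock: 7.15
tool_pos: [0.5124, -0.1769, 0.0877]
eef_rot: [-0.48, 0.519, -0.519, 0.48]
contact_force: [-0.3, -1.3, -1.2]
opening: 0.168
```

>>> {"fn": "send_rows", "kwargs": {
  "motion": [
    [[0, 0, 0, 0, -0.7, 0, 1], [0, 0, 0, 0, -0.7, 0, 1], [0, 0, 0, 0, -0.6, 0, 1], [0, 0, 0, 0, -0.4, 0, 1], [0, 0, 0, 0, 0, 0, 1]]
  ]
}}

```text
clock: 7.57
tool_pos: [0.5137, -0.1772, 0.1368]
eef_rot: [0.479, -0.518, 0.52, -0.481]
contact_force: [-0.1, -0.1, -1.0]
opening: 0.165
```

```bash
python3 -c "
from h import *
st();_,w=snap('wrist','w7');snap('scene','s7')
d=cv2.imread('pics/s7.png');a=cv2.resize(d[110:230,340:440],(400,480),interpolation=2)
b=cv2.resize(w['img'][180:360,240:390,::-1],(400,480),interpolation=2);cv2.imwrite('pics/c7.png',np.hstack([a,b]))"
```

```text
t 7.57 p [ 0.5137 -0.1772  0.1368] F [-0.1 -0.1 -1. ] op 0.165
R cols x,y,z: [[-0.079, -0.997, 0.001], [0.004, -0.001, -1.0], [0.997, -0.079, 0.004]] q [ 0.49  0.72 -0.41  1.89  0.47  0.62 -0.29]
```

View pics/c7.png

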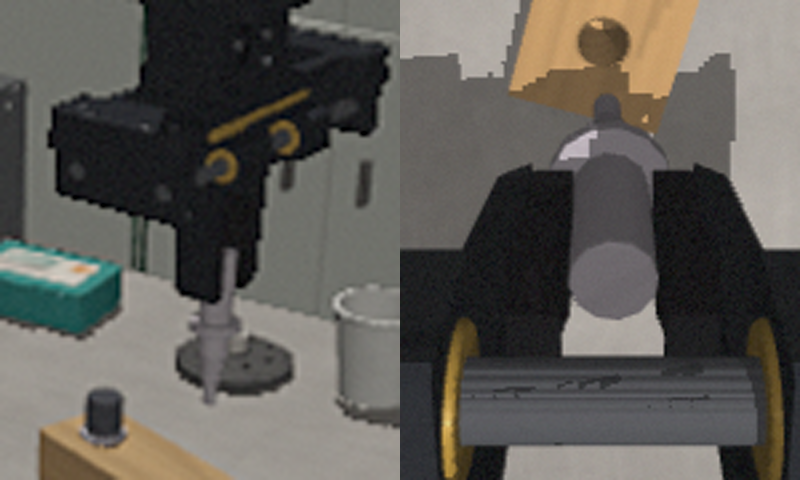

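```bash
cat >> h.py <<'E'
def ptool(d,X):
    H=d["hand_eye"];x=d["camera_matrix"]@(H[:3,:3].T@(np.array(X)-H[:3,3]));return x[:2]/x[2]
E
python3 -c "
from h import *
w=dict(np.load('w7.npz'))
for n,X in dict(nose=(0,.04,0),nosex3=(.003,.04,0),colltop=(0,-.005,0),colfar=(-.013,0,0),top=(0,-.041,0)).items(): print(n,ptool(w,X))
cv2.imwrite('pics/w7c.png',cv2.resize(w['img'][200:310,270:370,::-1],None,fx=5.4,fy=5.4,interpolation=2))"
```

```text
nose [317.81607477 218.55831953]
nosex3 [317.82281075 222.6088226 ]
colltop [317.37889462 248.335564  ]
colfar [317.39292163 223.15729801]
top [316.84244514 284.87424721]
```

View pics/w7c.png

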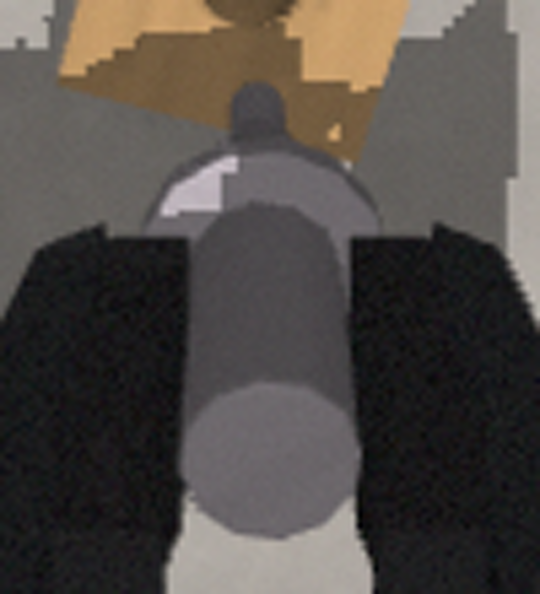

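>>> {"fn": "send_rows", "kwargs": {
  "motion": [
    [[0, 0, 0, -0.4, 0, 0, 1], [0, 0, 0, -0.8, 0, 0, 1], [0, 0, 0, -0.9, 0, 0, 1], [0, 0, 0, -0.9, 0, 0, 1], [0, 0, 0, -0.9, 0, 0, 1]]
  ]
}}

```text
clock: 8.08
tool_pos: [0.5181, -0.0976, 0.1339]
eef_rot: [-0.48, 0.52, -0.519, 0.48]
contact_force: [-0.0, 0.3, -0.3]
opening: 0.169
```

>>> {"fn": "send_rows", "kwargs": {
  "motion": [
    [[0, 0, 0, -0.9, 0, 0.1, 1], [0, 0, 0, -0.9, 0, 0.1, 1], [0, 0, 0, -0.9, 0, 0, 1], [0, 0, 0, -0.9, 0, 0, 1], [0, 0, 0, -0.9, 0.2, 0, 1]]
  ]
}}

```text
clock: 8.5
tool_pos: [0.5295, -0.0081, 0.1304]
eef_rot: [-0.48, 0.519, -0.519, 0.48]
contact_force: [0.2, -0.5, -1.3]
opening: 0.167
```

>>> {"fn": "send_rows", "kwargs": {
  "motion": [
    [[0, 0, 0, -0.9, 0.4, 0, 1], [0, 0, 0, -0.9, 0.5, 0, 1], [0, 0, 0, -0.9, 0.5, 0, 1], [0, 0, 0, -0.7, 0.5, 0, 1], [0, 0, 0, -0.5, 0.2, 0, 1]]
  ]
}}

```text
clock: 8.92
tool_pos: [0.5345, 0.0705, 0.0869]
eef_rot: [-0.481, 0.52, -0.518, 0.48]
contact_force: [0.3, -0.4, -1.4]
opening: 0.165
```

>>> {"fn": "send_rows", "kwargs": {
  "motion": [
    [[0, 0, 0, 0, 0, 0, 1], [0, 0, 0, 0, 0, 0, 1], [0, 0, 0, 0, 0, 0, 1], [0, 0, 0, 0, 0, 0, 1], [0, 0, 0, 0, 0, 0, 1]]
  ]
}}

```text
clock: 9.33
tool_pos: [0.5361, 0.0666, 0.0891]
eef_rot: [0.479, -0.519, 0.52, -0.479]
contact_force: [-0.2, -0.4, -0.7]
opening: 0.167
```

```bash
python3 -c "
from h import *
st();_,w=snap('wrist','w8');t=dict(np.load('top0.npz'));print('cab',ray(t,(190,112),.0),ray(t,(190,100),.1))"
```

```text
t 9.33 p [0.5361 0.0666 0.0891] F [-0.2 -0.4 -0.7] op 0.167
R cols x,y,z: [[-0.081, -0.997, 0.001], [0.001, -0.001, -1.0], [0.997, -0.081, 0.001]] q [-0.03  0.79 -0.3   1.93  0.46  0.5  -0.73]
cab [0.68945908 0.27641684 0.        ] [0.68466497 0.24384285 0.1       ]
```

View pics/w8.png

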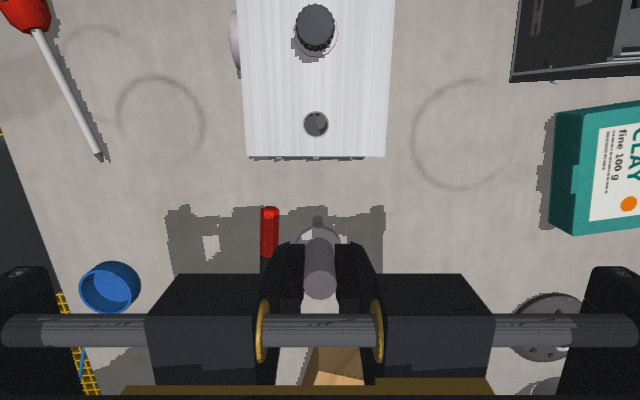

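```bash
python3 -c "
from h import *
w=dict(np.load('w8.npz'))
cv2.imwrite('pics/w8c.png',cv2.resize(w['img'][100:150,285:345,::-1],None,fx=12,fy=12,interpolation=2))"
```

```text
(no output)
```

View pics/w8c.png

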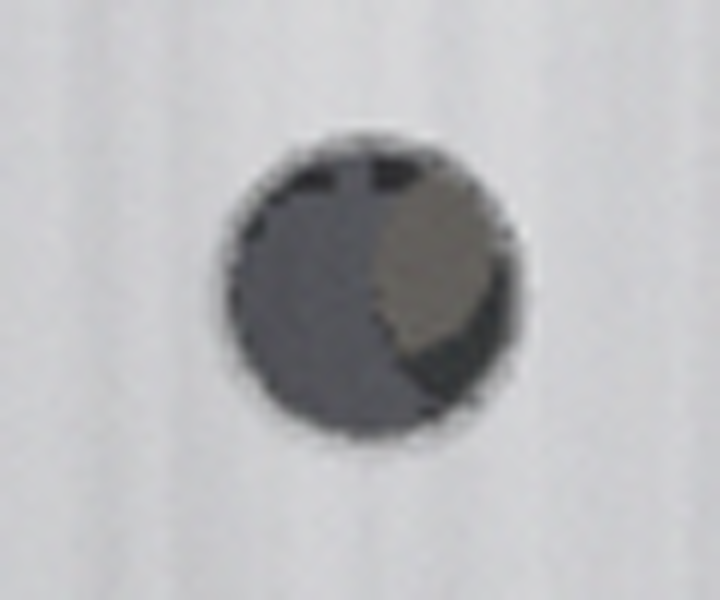

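```bash
cat >> h.py <<'E'
def raytool(d,px,y):
    H=d["hand_eye"];v=H[:3,:3]@np.linalg.inv(d["camera_matrix"])@np.array([px[0],px[1],1.])
    return H[:3,3]+v*(y-H[1,3])/v[1]
E
python3 -c "
from h import *
w=dict(np.load('w8.npz'));po=(w['pos'],w['rot']);t=dict(np.load('top0.npz'))
print('nose tool',raytool(w,(317.8,219.8),.04),'w8 hole R world',ray(w,(316.2,123.5),.048,po),'tool',raytool(w,(316.2,123.5),w['pos'][2]-.048))
print('fitted top',ray(w,(316,27),.072,po),'clay',ray(t,(262,80),.02))
cv2.imwrite('pics/w8d.png',cv2.resize(w['img'][205:305,270:370,::-1],None,fx=5.4,fy=5.4,interpolation=2))"
```

```text
nose tool [ 9.16710799e-04  4.00000000e-02 -1.30388381e-05] w8 hole R world [0.54040494 0.13021771 0.048     ] tool [-0.06379177  0.04112289 -0.00092573]
fitted top [0.54474404 0.18025046 0.072     ] clay [0.75788205 0.11715314 0.02      ]
```

View pics/w8d.png

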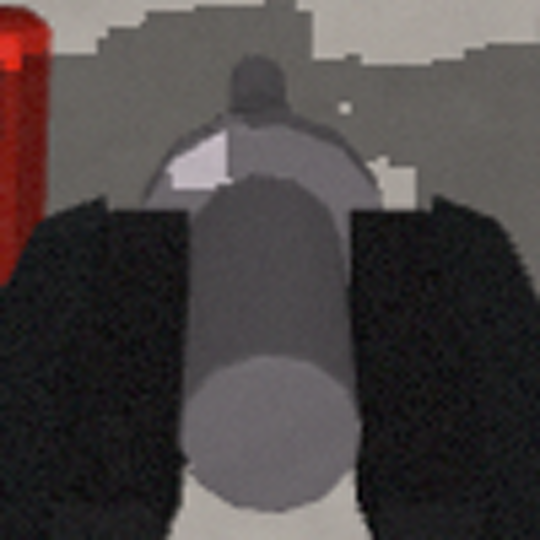

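>>> {"fn": "send_rows", "kwargs": {
  "motion": [
    [[0, 0, 0, 0, -0.6, 0, 1], [0, 0, 0, -0.4, -0.1, 0, 1], [0, 0, 0, -0.7, 0, 0.14, 1], [0, 0, 0, -0.7, 0, 0, 1], [0, 0, 0, -0.7, 0, 0, 1]]
  ]
}}

```text
clock: 9.8
tool_pos: [0.5432, 0.1197, 0.1027]
eef_rot: [-0.479, 0.519, -0.519, 0.48]
contact_force: [0.1, -0.1, -0.8]
opening: 0.176
```

>>> {"fn": "send_rows", "kwargs": {
  "motion": [
    [[0, 0, 0, -0.5, 0, 0, 1], [0, 0, 0, -0.24, 0, 0, 1], [0, 0, 0, 0, 0, 0, 1], [0, 0, 0, 0, 0, 0, 1], [0, 0, 0, 0, 0, 0, 1]]
  ]
}}

```text
clock: 10.22
tool_pos: [0.5437, 0.1312, 0.1025]
eef_rot: [0.48, -0.519, 0.52, -0.479]
contact_force: [-0.1, -0.7, -0.5]
opening: 0.171
```

```bash
python3 -c "
from h import *
st();_,w=snap('wrist','w9')
cv2.imwrite('pics/w9c.png',cv2.resize(w['img'][190:290,270:370,::-1],None,fx=5.4,fy=5.4,interpolation=2))"
```

```text
t 10.22 p [0.5437 0.1312 0.1025] F [-0.1 -0.7 -0.5] op 0.171
R cols x,y,z: [[-0.08, -0.997, 0.001], [-0.0, -0.001, -1.0], [0.997, -0.08, -0.0]] q [-0.14  0.78 -0.31  1.86  0.42  0.56 -0.8 ]
```

View pics/w9c.png

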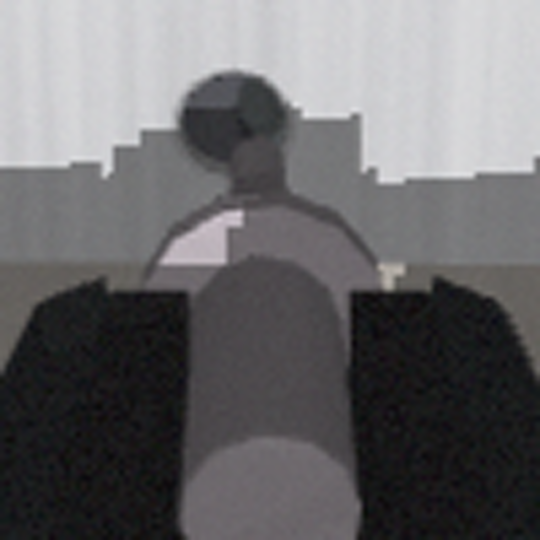

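>>> {"fn": "send_rows", "kwargs": {
  "motion": [
    [[0, 0, 0, 0.02, 0.3, 0.03, 1], [0, 0, 0, 0, 0.3, 0, 1], [0, 0, 0, 0, 0.2, 0, 1], [0, 0, 0, 0, 0.1, 0, 1], [0, 0, 0, 0, 0, 0, 1]]
  ]
}}

```text
clock: 10.68
tool_pos: [0.5438, 0.1316, 0.0839]
eef_rot: [-0.48, 0.52, -0.519, 0.479]
contact_force: [0.1, 0.5, -0.2]
opening: 0.171
```

```bash
python3 -c "
from h import *
st();_,w=snap('wrist','w10')
cv2.imwrite('pics/w10c.png',cv2.resize(w['img'][190:290,270:370,::-1],None,fx=5.4,fy=5.4,interpolation=2))"
```

```text
t 10.68 p [0.5438 0.1316 0.0839] F [ 0.1  0.5 -0.2] op 0.171
R cols x,y,z: [[-0.079, -0.997, 0.001], [-0.001, -0.001, -1.0], [0.997, -0.079, -0.001]] q [-0.15  0.81 -0.29  1.87  0.43  0.53 -0.81]
```

View pics/w10c.png

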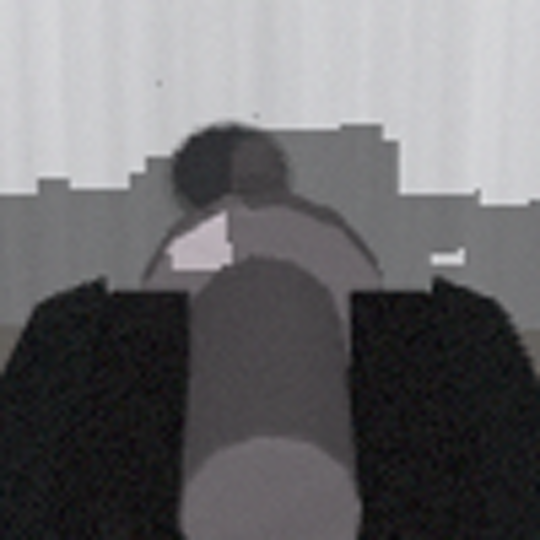

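>>> {"fn": "send_rows", "kwargs": {
  "motion": [
    [[0, 0, 0, 0, 0.05, 0, 1], [0, 0, 0, 0, 0.05, 0, 1], [0, 0, 0, 0, 0, 0, 1], [0, 0, 0, 0, 0, 0, 1], [0, 0, 0, 0, 0, 0, 1]]
  ]
}}

```text
clock: 11.15
tool_pos: [0.5442, 0.1317, 0.0827]
eef_rot: [0.48, -0.519, 0.519, -0.48]
contact_force: [-0.8, -0.4, -1.8]
opening: 0.172
```

>>> {"fn": "send_rows", "kwargs": {
  "motion": [
    [[0, 0, 0, 0, 0.05, 0, 1], [0, 0, 0, 0, 0.05, 0, 1], [0, 0, 0, 0, 0, 0, 1], [0, 0, 0, 0, 0, 0, 1], [0, 0, 0, 0, 0, 0, 1]]
  ]
}}

```text
clock: 11.57
tool_pos: [0.5443, 0.1318, 0.0806]
eef_rot: [0.48, -0.519, 0.519, -0.48]
contact_force: [-0.7, 0.1, -1.5]
opening: 0.17
```

>>> {"fn": "send_rows", "kwargs": {
  "motion": [
    [[0, 0, 0, 0, 0.05, 0, 1], [0, 0, 0, 0, 0.05, 0, 1], [0, 0, 0, 0, 0, 0, 1], [0, 0, 0, 0, 0, 0, 1], [0, 0, 0, 0, 0, 0, 1]]
  ]
}}

```text
clock: 11.98
tool_pos: [0.5443, 0.1318, 0.0786]
eef_rot: [0.48, -0.519, 0.519, -0.48]
contact_force: [-1.2, -1.5, -1.5]
opening: 0.167
```

>>> {"fn": "send_rows", "kwargs": {
  "motion": [
    [[0, 0, 0, 0, 0.05, 0, 1], [0, 0, 0, 0, 0.05, 0, 1], [0, 0, 0, 0, 0.05, 0, 1], [0, 0, 0, 0, 0, 0, 1], [0, 0, 0, 0, 0, 0, 1]]
  ]
}}

```text
clock: 12.4
tool_pos: [0.5443, 0.1318, 0.0756]
eef_rot: [0.48, -0.519, 0.519, -0.48]
contact_force: [-0.5, -1.0, -2.3]
opening: 0.168
```

>>> {"fn": "send_rows", "kwargs": {
  "motion": [
    [[0, 0, 0, 0, 0.08, 0, 1], [0, 0, 0, 0, 0.08, 0, 1], [0, 0, 0, 0, 0.08, 0, 1], [0, 0, 0, 0, 0, 0, 1], [0, 0, 0, 0, 0, 0, 1]]
  ]
}}

```text
clock: 12.82
tool_pos: [0.544, 0.1316, 0.0709]
eef_rot: [-0.48, 0.519, -0.519, 0.48]
contact_force: [-2.0, -1.3, 2.8]
opening: 0.168
```

>>> {"fn": "send_rows", "kwargs": {
  "motion": [
    [[0, 0, 0, 0, 0, -0.06, 1], [0, 0, 0, 0, 0, -0.06, 1], [0, 0, 0, 0, 0, 0, 1], [0, 0, 0, 0, 0, 0, 1], [0, 0, 0, 0, 0, 0, 1]]
  ]
}}

```text
clock: 13.23
tool_pos: [0.543, 0.1319, 0.071]
eef_rot: [0.479, -0.519, 0.52, -0.48]
contact_force: [1.5, -1.7, -0.9]
opening: 0.169
```

>>> {"fn": "send_rows", "kwargs": {
  "motion": [
    [[0, 0, 0, 0, 0, -0.04, 1], [0, 0, 0, 0, 0, -0.04, 1], [0, 0, 0, 0, 0, 0, 1], [0, 0, 0, 0, 0, 0, 1], [0, 0, 0, 0, 0, 0, 1]]
  ]
}}

```text
clock: 13.65
tool_pos: [0.542, 0.1322, 0.0711]
eef_rot: [0.479, -0.519, 0.52, -0.481]
contact_force: [4.3, -1.7, -0.9]
opening: 0.172
```

>>> {"fn": "send_rows", "kwargs": {
  "motion": [
    [[0, 0, 0, 0, 0, -0.05, 1], [0, 0, 0, 0, 0, -0.05, 1], [0, 0, 0, 0, 0, 0, 1], [0, 0, 0, 0, 0, 0, 1], [0, 0, 0, 0, 0, 0, 1]]
  ]
}}

```text
clock: 14.07
tool_pos: [0.5403, 0.1324, 0.0712]
eef_rot: [0.479, -0.519, 0.52, -0.481]
contact_force: [4.5, -1.7, -1.5]
opening: 0.168
```

>>> {"fn": "send_rows", "kwargs": {
  "motion": [
    [[0, 0, 0, 0, 0, -0.05, 1], [0, 0, 0, 0, 0, -0.05, 1], [0, 0, 0, 0, 0, 0, 1], [0, 0, 0, 0, 0, 0, 1], [0, 0, 0, 0, 0, 0, 1]]
  ]
}}

```text
clock: 14.48
tool_pos: [0.5384, 0.1326, 0.0712]
eef_rot: [0.479, -0.519, 0.52, -0.481]
contact_force: [5.4, -2.1, -2.6]
opening: 0.167
```

>>> {"fn": "send_rows", "kwargs": {
  "motion": [
    [[0, 0, 0, 0.03, 0, 0.07, 1], [0, 0, 0, 0.03, 0, 0.07, 1], [0, 0, 0, 0, 0, 0.06, 1], [0, 0, 0, 0, 0, 0, 1], [0, 0, 0, 0, 0, 0, 1]]
  ]
}}

```text
clock: 14.9
tool_pos: [0.5397, 0.1314, 0.0708]
eef_rot: [-0.48, 0.52, -0.519, 0.48]
contact_force: [0.8, -0.6, 0.3]
opening: 0.166
```

>>> {"fn": "send_rows", "kwargs": {
  "motion": [
    [[0, 0, 0, 0, 0.08, 0, 1], [0, 0, 0, 0, 0.08, 0, 1], [0, 0, 0, 0, 0.08, 0, 1], [0, 0, 0, 0, 0, 0, 1], [0, 0, 0, 0, 0, 0, 1]]
  ]
}}

```text
clock: 15.32
tool_pos: [0.5401, 0.131, 0.0659]
eef_rot: [-0.48, 0.519, -0.519, 0.48]
contact_force: [0.7, -0.6, -1.5]
opening: 0.169
```

>>> {"fn": "send_rows", "kwargs": {
  "motion": [
    [[0, 0, 0, 0, 0.07, 0, 1], [0, 0, 0, 0, 0.07, 0, 1], [0, 0, 0, 0, 0.06, 0, 1], [0, 0, 0, 0, 0, 0, 1], [0, 0, 0, 0, 0, 0, 1]]
  ]
}}

```text
clock: 15.73
tool_pos: [0.5406, 0.1309, 0.0621]
eef_rot: [0.48, -0.519, 0.52, -0.48]
contact_force: [2.0, -0.8, 0.2]
opening: 0.167
```

```bash
python3 -c "
from h import *
st();_,w=snap('wrist','w11')
cv2.imwrite('pics/w11c.png',cv2.resize(w['img'][190:290,270:370,::-1],None,fx=5.4,fy=5.4,interpolation=2))"
```

```text
t 15.73 p [0.5406 0.1309 0.0621] F [ 2.  -0.8  0.2] op 0.167
R cols x,y,z: [[-0.079, -0.997, 0.0], [0.001, -0.0, -1.0], [0.997, -0.079, 0.001]] q [-0.16  0.84 -0.27  1.89  0.45  0.47 -0.83]
```

View pics/w11c.png

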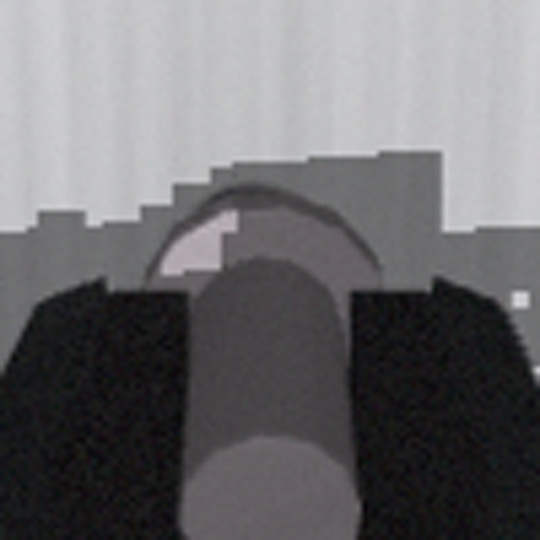

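>>> {"fn": "send_rows", "kwargs": {
  "motion": [
    [[0, 0, 0, 0, 0.05, 0, 1], [0, 0, 0, 0, 0.05, 0, 1], [0, 0, 0, 0, 0.05, 0, 1], [0, 0, 0, 0, 0, 0, 1], [0, 0, 0, 0, 0, 0, 1]]
  ]
}}

```text
clock: 16.2
tool_pos: [0.5406, 0.1308, 0.0598]
eef_rot: [0.48, -0.519, 0.52, -0.48]
contact_force: [1.5, -1.5, 6.7]
opening: 0.169
```

>>> {"fn": "send_rows", "kwargs": {
  "motion": [
    [[0, 0, 0, 0, 0.05, 0, 1], [0, 0, 0, 0, 0.05, 0, 1], [0, 0, 0, 0, 0.05, 0, 1], [0, 0, 0, 0, 0, 0, 1], [0, 0, 0, 0, 0, 0, 1]]
  ]
}}

```text
clock: 16.62
tool_pos: [0.5403, 0.1306, 0.0567]
eef_rot: [0.48, -0.519, 0.52, -0.48]
contact_force: [-0.2, -1.2, 6.3]
opening: 0.169
```

>>> {"fn": "send_rows", "kwargs": {
  "motion": [
    [[0, 0, 0, 0, 0.05, 0, 1], [0, 0, 0, 0, 0.05, 0, 1], [0, 0, 0, 0, 0.05, 0, 1], [0, 0, 0, 0, 0, 0, 1], [0, 0, 0, 0, 0, 0, 1]]
  ]
}}

```text
clock: 17.03
tool_pos: [0.5402, 0.1306, 0.0537]
eef_rot: [0.48, -0.519, 0.52, -0.48]
contact_force: [-0.3, -0.9, 6.4]
opening: 0.165
```

>>> {"fn": "send_rows", "kwargs": {
  "motion": [
    [[0, 0, 0, 0, 0.05, 0, 1], [0, 0, 0, 0, 0.05, 0, 1], [0, 0, 0, 0, 0.05, 0, 1], [0, 0, 0, 0, 0, 0, 1], [0, 0, 0, 0, 0, 0, 1]]
  ]
}}

```text
clock: 17.45
tool_pos: [0.5402, 0.1306, 0.0504]
eef_rot: [0.48, -0.519, 0.52, -0.48]
contact_force: [0.5, -2.0, 4.6]
opening: 0.17
```

>>> {"fn": "send_rows", "kwargs": {
  "motion": [
    [[0, 0, 0, 0, 0.04, 0, 1], [0, 0, 0, 0, 0.04, 0, 1], [0, 0, 0, 0, 0, 0, 1], [0, 0, 0, 0, 0, 0, 1], [0, 0, 0, 0, 0, 0, 1]]
  ]
}}

```text
clock: 17.87
tool_pos: [0.5401, 0.1306, 0.0487]
eef_rot: [0.48, -0.519, 0.52, -0.48]
contact_force: [0.0, -1.2, 5.8]
opening: 0.169
```

>>> {"fn": "send_rows", "kwargs": {
  "motion": [
    [[0, 0, 0, 0, 0.04, 0, 1], [0, 0, 0, 0, 0.04, 0, 1], [0, 0, 0, 0, 0, 0, 1], [0, 0, 0, 0, 0, 0, 1], [0, 0, 0, 0, 0, 0, 1]]
  ]
}}

```text
clock: 18.28
tool_pos: [0.5401, 0.1305, 0.0476]
eef_rot: [0.48, -0.519, 0.52, -0.48]
contact_force: [0.1, -2.3, 10.6]
opening: 0.172
```

>>> {"fn": "send_rows", "kwargs": {
  "motion": [
    [[0, 0, 0, 0, 0.05, 0, 1], [0, 0, 0, 0, 0, 0, 1], [0, 0, 0, 0, 0, 0, 1], [0, 0, 0, 0, 0, 0, 1], [0, 0, 0, 0, 0, 0, 1]]
  ]
}}

```text
clock: 18.7
tool_pos: [0.5401, 0.1305, 0.0475]
eef_rot: [0.48, -0.519, 0.52, -0.48]
contact_force: [-2.4, -2.7, 18.8]
opening: 0.164
```

```bash
python3 -c "
from h import *
st();_,w=snap('wrist','w12');snap('scene','s12')
d=cv2.imread('pics/s12.png');a=cv2.resize(d[130:230,220:320],(400,400),interpolation=2)
b=cv2.resize(w['img'][190:290,270:370,::-1],(400,400),interpolation=2);cv2.imwrite('pics/c12.png',np.hstack([a,b]))"
```

```text
t 18.7 p [0.5401 0.1305 0.0475] F [-2.4 -2.7 18.8] op 0.164
R cols x,y,z: [[-0.079, -0.997, 0.001], [0.0, -0.001, -1.0], [0.997, -0.079, 0.0]] q [-0.17  0.87 -0.25  1.9   0.46  0.44 -0.84]
```

View pics/c12.png

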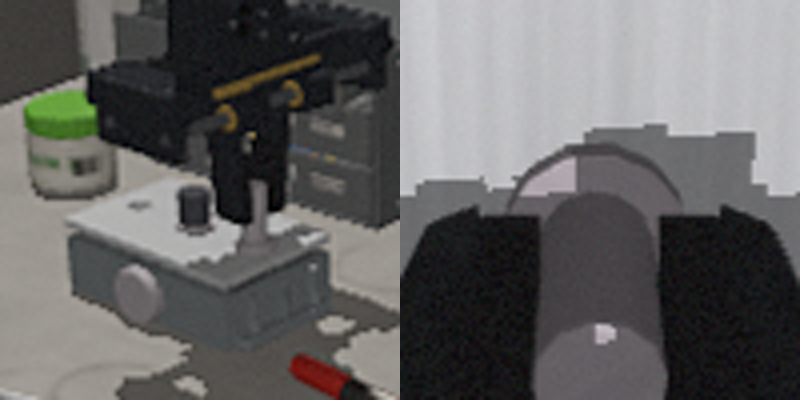

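>>> {"fn": "send_rows", "kwargs": {
  "motion": [
    [[0, 0, 0, 0, -0.06, 0, 1], [0, 0, 0, 0, -0.06, 0, 1], [0, 0, 0, 0, 0, 0, 0.5], [0, 0, 0, 0, 0, 0, 0.2], [0, 0, 0, 0, 0, 0, -0.1]]
  ]
}}

```text
clock: 19.22
tool_pos: [0.5396, 0.1315, 0.0479]
eef_rot: [-0.48, 0.52, -0.519, 0.48]
contact_force: [0.6, -0.3, 0.3]
opening: 0.369
```

>>> {"fn": "send_rows", "kwargs": {
  "motion": [
    [[0, 0, 0, 0, 0, 0, -0.3], [0, 0, 0, 0, 0, 0, -0.3], [0, 0, 0, 0, -0.3, 0, -0.3], [0, 0, 0, 0, -0.6, 0, -0.3], [0, 0, 0, 0, -0.8, 0, -0.3]]
  ]
}}

```text
clock: 19.63
tool_pos: [0.5394, 0.1308, 0.0822]
eef_rot: [-0.481, 0.52, -0.519, 0.479]
contact_force: [0.9, -0.4, -0.5]
opening: 0.65
```

>>> {"fn": "send_rows", "kwargs": {
  "motion": [
    [[0, 0, 0, 0, -0.8, 0, -0.3], [0, 0, 0, 0, -0.8, 0, -0.3], [0, 0, 0, 0, -0.6, 0, -0.3], [0, 0, 0, 0, -0.3, 0, -0.3], [0, 0, 0, 0, 0, 0, -0.3]]
  ]
}}

```text
clock: 20.05
tool_pos: [0.5411, 0.1313, 0.1338]
eef_rot: [0.479, -0.519, 0.52, -0.481]
contact_force: [0.3, 0.7, -1.0]
opening: 0.65
```

```bash
python3 -c "
from h import *
st();_,w=snap('wrist','w13');snap('scene','s13')
d=cv2.imread('pics/s13.png');a=cv2.resize(d[130:230,220:320],(400,400),interpolation=2)
b=cv2.resize(w['img'][120:280,240:400,::-1],(400,400),interpolation=2);cv2.imwrite('pics/c13.png',np.hstack([a,b]))"
```

```text
t 20.05 p [0.5411 0.1313 0.1338] F [ 0.3  0.7 -1. ] op 0.65
R cols x,y,z: [[-0.079, -0.997, -0.001], [0.003, 0.001, -1.0], [0.997, -0.079, 0.003]] q [-0.12  0.73 -0.34  1.85  0.39  0.62 -0.78]
```

View pics/c13.png

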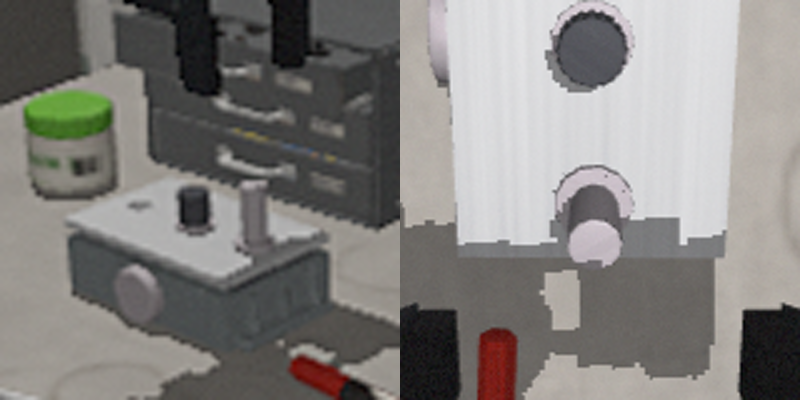

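View pics/w13.png

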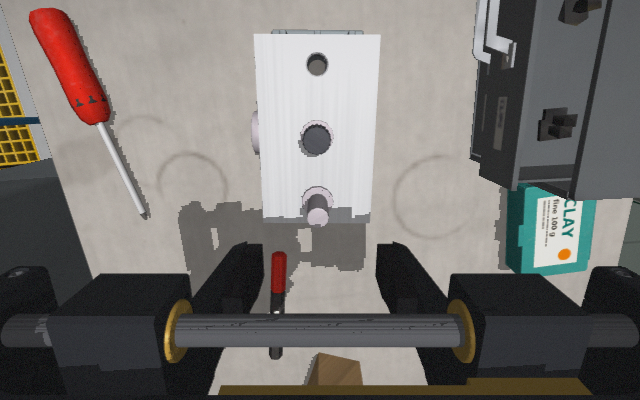

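>>> {"fn": "send_rows", "kwargs": {
  "motion": [
    [[0, 0, 0, 0.4, 0, 0, -0.3], [0, 0, 0, 0.8, 0, 0.1, -0.3], [0, 0, 0, 0.95, 0, 0.1, -0.3], [0, 0, 0, 0.95, 0, 0.1, -0.3], [0, 0, 0, 0.95, 0, 0.1, -0.3]]
  ]
}}

```text
clock: 20.57
tool_pos: [0.541, 0.0479, 0.1314]
eef_rot: [-0.481, 0.52, -0.519, 0.479]
contact_force: [-0.5, -0.6, -0.1]
opening: 0.65
```

>>> {"fn": "send_rows", "kwargs": {
  "motion": [
    [[0, 0, 0, 0.95, 0, 0.1, -0.3], [0, 0, 0, 0.95, 0, 0.1, -0.3], [0, 0, 0, 0.95, 0, 0.1, -0.3], [0, 0, 0, 0.95, 0.2, 0.1, -0.3], [0, 0, 0, 0.95, 0.4, 0, -0.3]]
  ]
}}

```text
clock: 20.98
tool_pos: [0.5424, -0.0474, 0.12]
eef_rot: [0.48, -0.519, 0.52, -0.48]
contact_force: [0.2, 0.0, -0.8]
opening: 0.647
```

>>> {"fn": "send_rows", "kwargs": {
  "motion": [
    [[0, 0, 0, 0.95, 0.4, 0, -0.3], [0, 0, 0, 0.95, 0.4, 0, -0.3], [0, 0, 0, 0.6, 0.3, 0, -0.3], [0, 0, 0, 0.3, 0.1, 0, -0.3], [0, 0, 0, 0, 0, 0, -0.3]]
  ]
}}

```text
clock: 21.4
tool_pos: [0.5369, -0.1033, 0.0953]
eef_rot: [-0.48, 0.52, -0.52, 0.478]
contact_force: [0.5, 0.3, -0.2]
opening: 0.652
```

>>> {"fn": "send_rows", "kwargs": {
  "motion": [
    [[0, 0, 0, 0, 0, 0, -0.3], [0, 0, 0, 0, 0, 0, -0.3], [0, 0, 0, 0, 0, 0, -0.3], [0, 0, 0, 0, 0, 0, -0.3], [0, 0, 0, 0, 0, 0, -0.3]]
  ]
}}

```text
clock: 21.82
tool_pos: [0.5382, -0.1008, 0.0966]
eef_rot: [0.48, -0.519, 0.519, -0.48]
contact_force: [0.3, 0.2, -0.4]
opening: 0.649
```

```bash
python3 -c "
from h import *
st();_,w=snap('wrist','w14');delta((.5394,-.1025,.035),(.997,-.081))"
```

```text
t 21.82 p [ 0.5382 -0.1008  0.0966] F [ 0.3  0.2 -0.4] op 0.649
R cols x,y,z: [[-0.078, -0.997, -0.0], [0.001, 0.0, -1.0], [0.997, -0.078, 0.001]] q [ 0.31  0.78 -0.35  1.9   0.49  0.54 -0.45]
shift in target axes [0.068 3.079 0.069]
shift [0.068 3.079 0.067] rot [-0.006  0.037 -0.001]
```

View pics/w14.png

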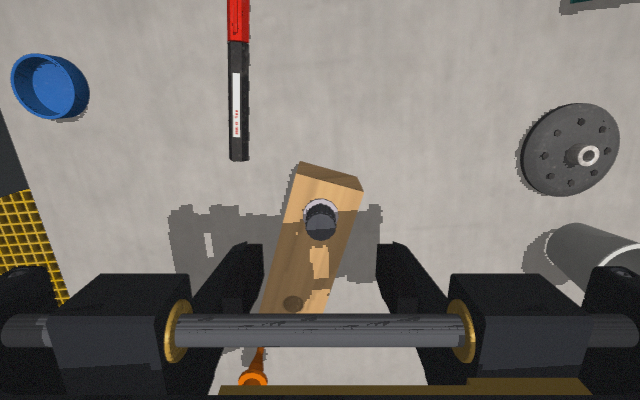

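```bash
python3 -c "
from h import *
d=dict(np.load('w14.npz'));po=(d['pos'],d['rot']);print(ray(d,(320.5,224),.069,po))"
```

```text
[ 0.54012396 -0.09987554  0.069     ]
```

>>> {"fn": "send_rows", "kwargs": {
  "motion": [
    [[0, 0, 0, 0.06, 0.4, 0.06, -0.3], [0, 0, 0, 0, 0.5, 0, -0.3], [0, 0, 0, 0, 0.5, 0, -0.3], [0, 0, 0, 0, 0.5, 0, -0.3], [0, 0, 0, 0, 0.3, 0, -0.3]]
  ]
}}

```text
clock: 22.28
tool_pos: [0.538, -0.1028, 0.0504]
eef_rot: [-0.481, 0.52, -0.519, 0.479]
contact_force: [-1.0, 0.9, -0.2]
opening: 0.648
```

>>> {"fn": "send_rows", "kwargs": {
  "motion": [
    [[0, 0, 0, 0, 0.3, 0, -0.3], [0, 0, 0, 0, 0.2, 0, -0.3], [0, 0, 0, 0, 0.15, 0, -0.3], [0, 0, 0, 0, 0, 0, -0.3], [0, 0, 0, 0, 0, 0, -0.3]]
  ]
}}

```text
clock: 22.7
tool_pos: [0.5391, -0.1029, 0.0394]
eef_rot: [0.48, -0.519, 0.519, -0.48]
contact_force: [0.5, -0.7, -0.6]
opening: 0.652
```

```bash
python3 -c "
from h import *
st();_,w=snap('wrist','w15');snap('scene','s15');delta((.5394,-.1025,.035),(.997,-.081))
d=cv2.imread('pics/s15.png');a=cv2.resize(d[140:260,320:440],(400,400),interpolation=2)
b=cv2.resize(w['img'][180:330,240:390,::-1],(400,400),interpolation=2);cv2.imwrite('pics/c15.png',np.hstack([a,b]))"
```

```text
t 22.7 p [ 0.5391 -0.1029  0.0394] F [ 0.5 -0.7 -0.6] op 0.652
R cols x,y,z: [[-0.079, -0.997, 0.0], [0.0, -0.0, -1.0], [0.997, -0.079, 0.0]] q [ 0.27  0.88 -0.28  1.92  0.54  0.42 -0.49]
shift in target axes [-0.02   0.233  0.003]
shift [-0.02   0.233  0.003] rot [-0.009  0.025  0.   ]
```

View pics/c15.png

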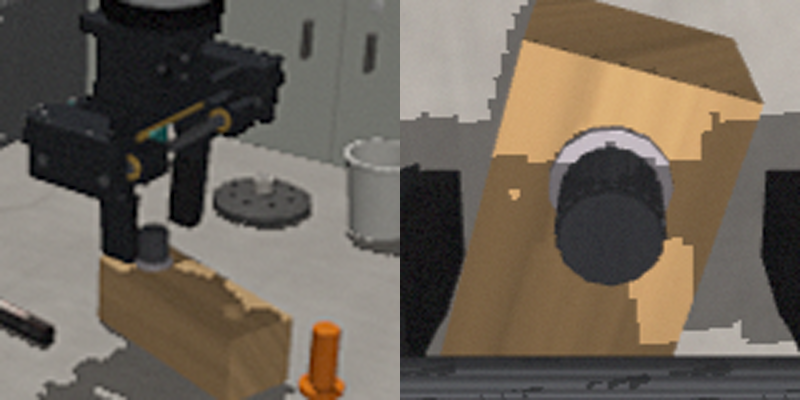

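```bash
python3 -c "
from h import *
d=dict(np.load('w15.npz'));print(raytool(d,(319.1,269.3),-.0296))"
```

```text
[-0.00122968 -0.0296      0.00099648]
```

>>> {"fn": "send_rows", "kwargs": {
  "motion": [
    [[0, 0, 0, 0, 0.2, 0, -0.3], [0, 0, 0, 0, 0, 0, -0.3], [0, 0, 0, 0, 0, 0, 0.2], [0, 0, 0, 0, 0, 0, 1], [0, 0, 0, 0, 0, 0, 1]]
  ],
  "force": 25
}}

```text
clock: 23.22
tool_pos: [0.5391, -0.1029, 0.0354]
eef_rot: [0.48, -0.519, 0.519, -0.48]
contact_force: [-0.0, -0.3, -0.1]
opening: 0.447
```

>>> {"fn": "send_rows", "kwargs": {
  "motion": [
    [[0, 0, 0, 0, 0, 0, 1], [0, 0, 0, 0, 0, 0, 1], [0, 0, 0, 0, 0, 0, 1], [0, 0, 0, 0, 0, 0, 1], [0, 0, 0, 0, 0, 0, 1]]
  ]
}}

```text
clock: 23.63
tool_pos: [0.539, -0.1029, 0.0354]
eef_rot: [0.48, -0.519, 0.519, -0.48]
contact_force: [-0.6, -0.0, -0.3]
opening: 0.215
```

>>> {"fn": "send_rows", "kwargs": {
  "motion": [
    [[0, 0, 0, 0, -0.1, 0, 1], [0, 0, 0, 0, -0.4, 0, 1], [0, 0, 0, 0, -0.7, 0, 1], [0, 0, 0, 0, -0.8, 0, 1], [0, 0, 0, 0, -0.8, 0, 1]]
  ],
  "force": 40
}}

```text
clock: 24.05
tool_pos: [0.5388, -0.1028, 0.0923]
eef_rot: [-0.48, 0.519, -0.519, 0.48]
contact_force: [-0.2, 0.4, -1.1]
opening: 0.214
```

>>> {"fn": "send_rows", "kwargs": {
  "motion": [
    [[0, 0, 0, 0, -0.8, 0, 1], [0, 0, 0, -0.3, -0.7, 0, 1], [0, 0, 0, -0.7, -0.6, -0.1, 1], [0, 0, 0, -0.9, -0.1, -0.1, 1], [0, 0, 0, -0.9, 0, -0.1, 1]]
  ]
}}

```text
clock: 24.47
tool_pos: [0.5379, -0.0452, 0.1369]
eef_rot: [0.479, -0.519, 0.52, -0.48]
contact_force: [0.9, 0.5, -0.2]
opening: 0.212
```

```bash
python3 -c "
from h import *
st();_,w=snap('wrist','w16')"
```

```text
t 24.47 p [ 0.5379 -0.0452  0.1369] F [ 0.9  0.5 -0.2] op 0.212
R cols x,y,z: [[-0.079, -0.997, -0.001], [0.002, 0.0, -1.0], [0.997, -0.079, 0.002]] q [ 0.23  0.71 -0.38  1.9   0.44  0.61 -0.51]
```

View pics/w16.png

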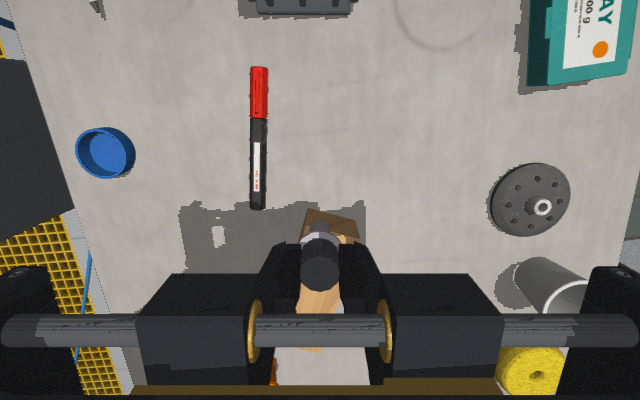

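>>> {"fn": "send_rows", "kwargs": {
  "motion": [
    [[0, 0, 0, -0.9, 0, -0.1, 1], [0, 0, 0, -0.95, 0, -0.1, 1], [0, 0, 0, -0.95, 0, -0.1, 1], [0, 0, 0, -0.95, 0, -0.1, 1], [0, 0, 0, -0.95, 0, -0.1, 1]]
  ]
}}

```text
clock: 24.93
tool_pos: [0.5343, 0.0498, 0.1356]
eef_rot: [-0.48, 0.519, -0.519, 0.48]
contact_force: [0.1, 1.2, -1.9]
opening: 0.211
```

>>> {"fn": "send_rows", "kwargs": {
  "motion": [
    [[0, 0, 0, -0.95, 0, -0.1, 1], [0, 0, 0, -0.95, 0, 0, 1], [0, 0, 0, -0.95, 0, 0, 1], [0, 0, 0, -0.95, 0, 0, 1], [0, 0, 0, -0.9, 0, 0, 1]]
  ]
}}

```text
clock: 25.35
tool_pos: [0.5396, 0.1439, 0.1357]
eef_rot: [-0.48, 0.519, -0.519, 0.48]
contact_force: [-0.4, 0.2, -0.5]
opening: 0.212
```

>>> {"fn": "send_rows", "kwargs": {
  "motion": [
    [[0, 0, 0, -0.6, 0, 0, 1], [0, 0, 0, -0.4, 0, 0, 1], [0, 0, 0, 0, 0, 0, 1], [0, 0, 0, 0, 0, 0, 1], [0, 0, 0, 0, 0, 0, 1]]
  ]
}}

```text
clock: 25.77
tool_pos: [0.5418, 0.1601, 0.1352]
eef_rot: [0.48, -0.519, 0.52, -0.479]
contact_force: [0.4, 0.1, -0.3]
opening: 0.216
```

>>> {"fn": "send_rows", "kwargs": {
  "motion": [
    [[0, 0, 0, 0, 0, 0, 1], [0, 0, 0, 0, 0, 0, 1], [0, 0, 0, 0, 0, 0, 1], [0, 0, 0, 0, 0, 0, 1], [0, 0, 0, 0, 0, 0, 1]]
  ]
}}

```text
clock: 26.18
tool_pos: [0.5419, 0.1615, 0.1353]
eef_rot: [0.48, -0.519, 0.519, -0.48]
contact_force: [0.6, 0.4, -0.5]
opening: 0.212
```

```bash
python3 -c "
from h import *
st();_,w=snap('wrist','w17')"
```

```text
t 26.18 p [0.5419 0.1615 0.1353] F [ 0.6  0.4 -0.5] op 0.212
R cols x,y,z: [[-0.079, -0.997, 0.0], [-0.0, -0.0, -1.0], [0.997, -0.079, -0.0]] q [-0.17  0.74 -0.34  1.82  0.38  0.65 -0.82]
```

View pics/w17.png

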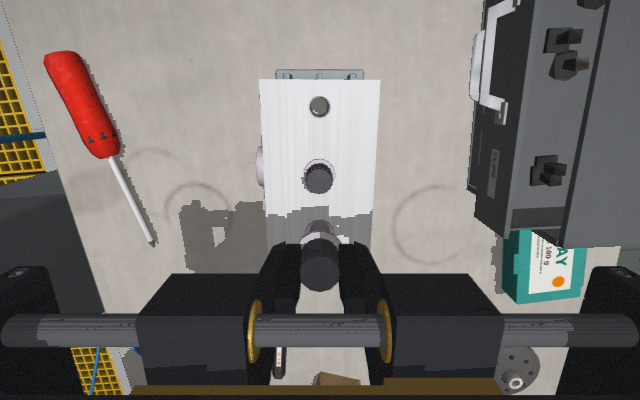

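```bash
python3 -c "
from h import *
w=dict(np.load('w17.npz'))
a=cv2.resize(w['img'][85:125,300:340,::-1],(400,400),interpolation=2)
b=cv2.resize(w['img'][210:300,275:365,::-1],(400,400),interpolation=2);cv2.imwrite('pics/c17.png',np.hstack([a,b]))"
```

```text
(no output)
```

View pics/c17.png

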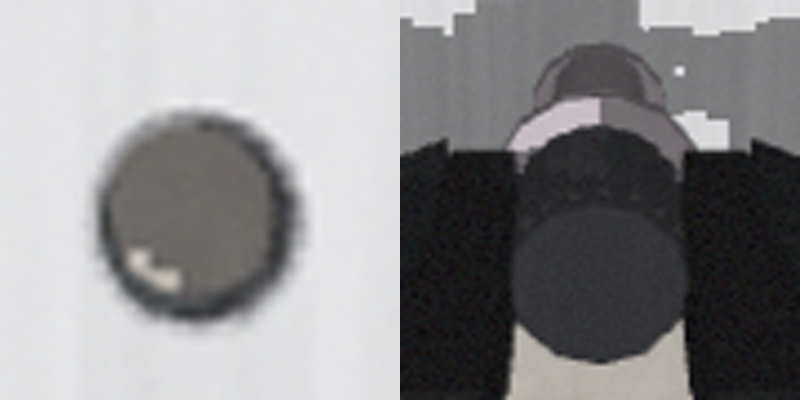

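```bash
python3 -c "
from h import *
w=dict(np.load('w17.npz'))
f=lambda X:(ptool(w,X)-np.array([275,210]))*4.444+np.array([400,0])
print('pin collar',f((.0315,.082,0)),'pin top',f((.0315,.046,0)))
print('shank tip',f((0,.0204,0)),'flange top',f((0,-.0126,0)),'top',f((0,-.0336,0)))
h=raytool(w,(319.9,106.6),w['pos'][2]-.048);print('hole tool',h,'world',ray(w,(319.9,106.6),.048,(w['pos'],w['rot'])))
print(raytool(w,(275+200/4.444,210+284/4.444),-.0336))
"
```

```text
pin collar [591.7183971  111.67345127] pin top [590.75504918 202.1616417 ]
shank tip [589.5172441   88.78988737] flange top [587.8936985  199.22231654] top [586.50994773 293.34407025]
hole tool [-0.07242369  0.087283    0.00143913] world [0.54907563 0.23352994 0.048     ]
[-0.00112486 -0.0336      0.00142666]
```

>>> {"fn": "send_rows", "kwargs": {
  "motion": [
    [[0, 0, 0, -0.4, 0, 0, 1], [0, 0, 0, -0.7, 0, 0.06, 1], [0, 0, 0, -0.8, 0, 0, 1], [0, 0, 0, -0.7, 0, 0, 1], [0, 0, 0, -0.6, 0.3, 0, 1]]
  ]
}}

```text
clock: 26.65
tool_pos: [0.5488, 0.2291, 0.1302]
eef_rot: [-0.479, 0.519, -0.519, 0.482]
contact_force: [0.1, -0.3, -1.4]
opening: 0.207
```

>>> {"fn": "send_rows", "kwargs": {
  "motion": [
    [[0, 0, 0, -0.4, 0.5, 0, 1], [0, 0, 0, 0, 0.7, 0, 1], [0, 0, 0, 0, 0.6, 0, 1], [0, 0, 0, 0, 0.5, 0, 1], [0, 0, 0, 0, 0.2, 0, 1]]
  ]
}}

```text
clock: 27.07
tool_pos: [0.5476, 0.2323, 0.077]
eef_rot: [-0.481, 0.52, -0.519, 0.478]
contact_force: [-0.4, 0.1, -0.7]
opening: 0.212
```

>>> {"fn": "send_rows", "kwargs": {
  "motion": [
    [[0, 0, 0, 0, 0, 0, 1], [0, 0, 0, 0, 0, 0, 1], [0, 0, 0, 0, 0, 0, 1], [0, 0, 0, 0, 0, 0, 1], [0, 0, 0, 0, 0, 0, 1]]
  ]
}}

```text
clock: 27.48
tool_pos: [0.5492, 0.2335, 0.0799]
eef_rot: [0.479, -0.519, 0.52, -0.48]
contact_force: [-0.3, 0.1, -0.6]
opening: 0.212
```

```bash
python3 -c "
from h import *
st();_,w=snap('wrist','w18');delta((.5488,.233,.075),(.997,-.081))
cv2.imwrite('pics/w18c.png',cv2.resize(w['img'][190:300,265:375,::-1],None,fx=5,fy=5,interpolation=2))"
```

```text
t 27.48 p [0.5492 0.2335 0.0799] F [-0.3  0.1 -0.6] op 0.212
R cols x,y,z: [[-0.079, -0.997, -0.001], [0.001, 0.0, -1.0], [0.997, -0.079, 0.001]] q [-0.31  0.85 -0.3   1.76  0.4   0.59 -0.93]
shift in target axes [ 0.025  0.241 -0.015]
shift [ 0.025  0.241 -0.015] rot [-0.011  0.023 -0.005]
```

View pics/w18c.png

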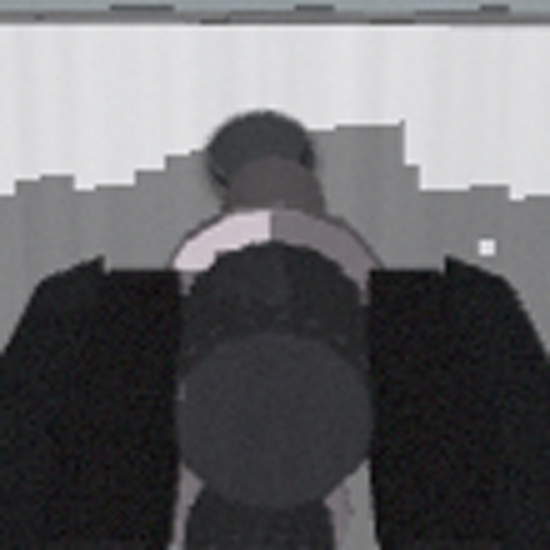

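```bash
python3 -c "
from h import *
w=dict(np.load('w18.npz'))
print('hole',raytool(w,(317.2,222.2),w['pos'][2]-.048),'shank tip',raytool(w,(319.6,229),.0204),'head top',raytool(w,(265+275/5,190+420/5),-.0336))
w=dict(np.load('w10.npz'));print('pin run: hole',raytool(w,(270+231/5.4,190+178/5.4),w['pos'][2]-.048), w['pos'])
"
```

```text
hole [-0.00058785  0.03192323 -0.00036285] shank tip [-0.00066975  0.0204      0.0012302 ] head top [-0.00107576 -0.0336      0.00142415]
pin run: hole [ 0.00158244  0.03588624 -0.00338845] [0.54382104 0.13156712 0.08388624]
```

>>> {"fn": "send_rows", "kwargs": {
  "motion": [
    [[0, 0, 0, 0, 0.2, -0.05, 1], [0, 0, 0, 0, 0.2, 0, 1], [0, 0, 0, 0, 0.1, 0, 1], [0, 0, 0, 0, 0, 0, 1], [0, 0, 0, 0, 0, 0, 1]]
  ]
}}

```text
clock: 27.95
tool_pos: [0.5476, 0.2334, 0.069]
eef_rot: [-0.48, 0.519, -0.519, 0.48]
contact_force: [-0.3, 0.1, 0.3]
opening: 0.211
```

>>> {"fn": "send_rows", "kwargs": {
  "motion": [
    [[0, 0, 0, 0, 0.05, 0, 1], [0, 0, 0, 0, 0.05, 0, 1], [0, 0, 0, 0, 0.05, 0, 1], [0, 0, 0, 0, 0, 0, 1], [0, 0, 0, 0, 0, 0, 1]]
  ]
}}

```text
clock: 28.37
tool_pos: [0.5477, 0.2335, 0.0662]
eef_rot: [0.48, -0.519, 0.519, -0.48]
contact_force: [-0.0, 0.5, 0.4]
opening: 0.208
```

```bash
python3 -c "
from h import *
st();_,w=snap('wrist','w19')
cv2.imwrite('pics/w19c.png',cv2.resize(w['img'][190:300,265:375,::-1],None,fx=5,fy=5,interpolation=2))"
```

```text
t 28.37 p [0.5477 0.2335 0.0662] F [-0.   0.5  0.4] op 0.208
R cols x,y,z: [[-0.079, -0.997, 0.0], [-0.0, -0.0, -1.0], [0.997, -0.079, -0.0]] q [-0.32  0.87 -0.28  1.77  0.41  0.56 -0.94]
```

View pics/w19c.png

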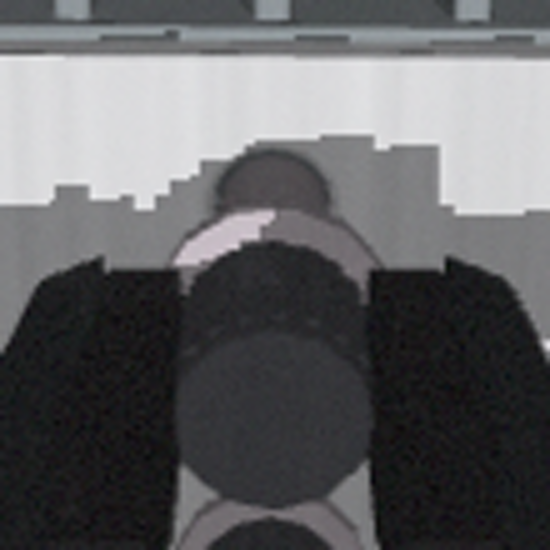

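>>> {"fn": "send_rows", "kwargs": {
  "motion": [
    [[0, 0, 0, 0, 0.05, 0, 1], [0, 0, 0, 0, 0.05, 0, 1], [0, 0, 0, 0, 0.05, 0, 1], [0, 0, 0, 0, 0, 0, 1], [0, 0, 0, 0, 0, 0, 1]]
  ]
}}

```text
clock: 28.83
tool_pos: [0.5477, 0.2335, 0.0632]
eef_rot: [0.48, -0.519, 0.519, -0.48]
contact_force: [0.1, 0.6, -0.6]
opening: 0.212
```

>>> {"fn": "send_rows", "kwargs": {
  "motion": [
    [[0, 0, 0, 0, 0.05, 0, 1], [0, 0, 0, 0, 0.05, 0, 1], [0, 0, 0, 0, 0.05, 0, 1], [0, 0, 0, 0, 0, 0, 1], [0, 0, 0, 0, 0, 0, 1]]
  ]
}}

```text
clock: 29.25
tool_pos: [0.5475, 0.2334, 0.0601]
eef_rot: [-0.48, 0.519, -0.519, 0.48]
contact_force: [-0.1, 0.3, -1.1]
opening: 0.21
```

>>> {"fn": "send_rows", "kwargs": {
  "motion": [
    [[0, 0, 0, 0, 0.05, 0, 1], [0, 0, 0, 0, 0.05, 0, 1], [0, 0, 0, 0, 0.05, 0, 1], [0, 0, 0, 0, 0, 0, 1], [0, 0, 0, 0, 0, 0, 1]]
  ]
}}

```text
clock: 29.67
tool_pos: [0.5475, 0.2334, 0.0571]
eef_rot: [-0.48, 0.519, -0.519, 0.48]
contact_force: [-1.6, -0.4, -0.9]
opening: 0.212
```

>>> {"fn": "send_rows", "kwargs": {
  "motion": [
    [[0, 0, 0, 0, 0.08, 0, 1], [0, 0, 0, 0, 0.08, 0, 1], [0, 0, 0, 0, 0.08, 0, 1], [0, 0, 0, 0, 0, 0, 1], [0, 0, 0, 0, 0, 0, 1]]
  ]
}}

```text
clock: 30.08
tool_pos: [0.5476, 0.2334, 0.0522]
eef_rot: [-0.48, 0.519, -0.519, 0.48]
contact_force: [-1.6, 0.4, -1.6]
opening: 0.208
```

>>> {"fn": "send_rows", "kwargs": {
  "motion": [
    [[0, 0, 0, 0, 0.08, 0, 1], [0, 0, 0, 0, 0.08, 0, 1], [0, 0, 0, 0, 0.08, 0, 1], [0, 0, 0, 0, 0, 0, 1], [0, 0, 0, 0, 0, 0, 1]]
  ]
}}

```text
clock: 30.5
tool_pos: [0.5476, 0.2334, 0.0474]
eef_rot: [-0.48, 0.519, -0.519, 0.48]
contact_force: [-1.7, 0.3, -2.0]
opening: 0.216
```

>>> {"fn": "send_rows", "kwargs": {
  "motion": [
    [[0, 0, 0, 0, 0.08, 0, 1], [0, 0, 0, 0, 0.08, 0, 1], [0, 0, 0, 0, 0.08, 0, 1], [0, 0, 0, 0, 0, 0, 1], [0, 0, 0, 0, 0, 0, 1]]
  ]
}}

```text
clock: 30.92
tool_pos: [0.5476, 0.2334, 0.0426]
eef_rot: [-0.48, 0.519, -0.519, 0.48]
contact_force: [-1.6, -0.5, -2.2]
opening: 0.21
```

>>> {"fn": "send_rows", "kwargs": {
  "motion": [
    [[0, 0, 0, 0, 0.05, 0, 1], [0, 0, 0, 0, 0.05, 0, 1], [0, 0, 0, 0, 0, 0, 1], [0, 0, 0, 0, 0, 0, 1], [0, 0, 0, 0, 0, 0, 1]]
  ]
}}

```text
clock: 31.33
tool_pos: [0.5476, 0.2334, 0.0408]
eef_rot: [-0.48, 0.519, -0.519, 0.48]
contact_force: [-2.5, 0.3, -0.3]
opening: 0.212
```

>>> {"fn": "send_rows", "kwargs": {
  "motion": [
    [[0, 0, 0, 0, 0.05, 0, 1], [0, 0, 0, 0, 0.05, 0, 1], [0, 0, 0, 0, 0, 0, 1], [0, 0, 0, 0, 0, 0, 1], [0, 0, 0, 0, 0, 0, 1]]
  ]
}}

```text
clock: 31.75
tool_pos: [0.5477, 0.2334, 0.0388]
eef_rot: [0.48, -0.519, 0.519, -0.48]
contact_force: [-3.7, 0.3, 0.8]
opening: 0.206
```

>>> {"fn": "send_rows", "kwargs": {
  "motion": [
    [[0, 0, 0, 0, 0.05, 0, 1], [0, 0, 0, 0, 0, 0, 1], [0, 0, 0, 0, 0, 0, 1], [0, 0, 0, 0, 0, 0, 1], [0, 0, 0, 0, 0, 0, 1]]
  ]
}}

```text
clock: 32.17
tool_pos: [0.5477, 0.2334, 0.0384]
eef_rot: [0.48, -0.519, 0.519, -0.48]
contact_force: [-4.1, -1.2, 5.5]
opening: 0.213
```

>>> {"fn": "send_rows", "kwargs": {
  "motion": [
    [[0, 0, 0, 0, 0, -0.04, 1], [0, 0, 0, 0, 0.04, 0, 1], [0, 0, 0, 0, 0, 0, 1], [0, 0, 0, 0, 0, 0, 1], [0, 0, 0, 0, 0, 0, 1]]
  ]
}}

```text
clock: 32.58
tool_pos: [0.5477, 0.2334, 0.0383]
eef_rot: [0.479, -0.519, 0.52, -0.48]
contact_force: [-3.3, -2.2, 10.9]
opening: 0.212
```

>>> {"fn": "send_rows", "kwargs": {
  "motion": [
    [[0, 0, 0, 0, 0.04, 0, 1], [0, 0, 0, 0, 0, 0, 1], [0, 0, 0, 0, 0, 0, 1], [0, 0, 0, 0, 0, 0, 1], [0, 0, 0, 0, 0, 0, 1]]
  ]
}}

```text
clock: 33.0
tool_pos: [0.5477, 0.2334, 0.0382]
eef_rot: [0.479, -0.519, 0.52, -0.48]
contact_force: [-5.6, -2.9, 17.1]
opening: 0.211
```

Home (stiff stop at 17 N). Ease off, open and retreat.

>>> {"fn": "send_rows", "kwargs": {
  "motion": [
    [[0, 0, 0, 0, -0.06, 0, 1], [0, 0, 0, 0, -0.06, 0, 1], [0, 0, 0, 0, 0, 0, 0.4], [0, 0, 0, 0, 0, 0, 0.1], [0, 0, 0, 0, 0, 0, -0.2]]
  ]
}}

```text
clock: 33.42
tool_pos: [0.5479, 0.2341, 0.0387]
eef_rot: [0.479, -0.519, 0.519, -0.481]
contact_force: [-0.4, 0.2, -0.6]
opening: 0.415
```

>>> {"fn": "send_rows", "kwargs": {
  "motion": [
    [[0, 0, 0, 0, 0, 0, -0.3], [0, 0, 0, 0, 0, 0, -0.3], [0, 0, 0, 0, -0.3, 0, -0.3], [0, 0, 0, 0, -0.6, 0, -0.3], [0, 0, 0, 0, -0.8, 0, -0.3]]
  ]
}}

```text
clock: 33.83
tool_pos: [0.5464, 0.2333, 0.073]
eef_rot: [-0.481, 0.519, -0.519, 0.479]
contact_force: [0.3, -0.2, 0.3]
opening: 0.647
```

>>> {"fn": "send_rows", "kwargs": {
  "motion": [
    [[0, 0, 0, 0, -0.8, 0, -0.3], [0, 0, 0, 0, -0.8, 0, -0.3], [0, 0, 0, 0, -0.8, 0, -0.3], [0, 0, 0, 0, -0.8, 0, -0.3], [0, 0, 0, 0, -0.4, 0, -0.3]]
  ]
}}

```text
clock: 34.25
tool_pos: [0.5481, 0.2343, 0.1477]
eef_rot: [0.478, -0.519, 0.52, -0.481]
contact_force: [0.5, 1.5, -0.4]
opening: 0.647
```

>>> {"fn": "send_rows", "kwargs": {
  "motion": [
    [[0, 0, 0, 0.5, 0, 0, -0.3], [0, 0, 0, 0.8, 0, 0, -0.3], [0, 0, 0, 0.8, 0, 0, -0.3], [0, 0, 0, 0.8, 0, 0, -0.3], [0, 0, 0, 0.8, 0, 0, -0.3]]
  ]
}}

```text
clock: 34.67
tool_pos: [0.5404, 0.1578, 0.1441]
eef_rot: [0.48, -0.519, 0.519, -0.479]
contact_force: [-0.1, 0.4, 0.3]
opening: 0.65
```

>>> {"fn": "send_rows", "kwargs": {
  "motion": [
    [[0, 0, 0, 0.8, 0, 0, -0.3], [0, 0, 0, 0.5, 0, 0, -0.3], [0, 0, 0, 0, 0, 0, -0.3], [0, 0, 0, 0, 0, 0, -0.3], [0, 0, 0, 0, 0, 0, -0.3]]
  ]
}}

```text
clock: 35.08
tool_pos: [0.5391, 0.1351, 0.1447]
eef_rot: [-0.48, 0.519, -0.519, 0.48]
contact_force: [0.1, 0.5, 0.0]
opening: 0.649
```

```bash
python3 -c "
from h import *
st();_,w=snap('wrist','w20');snap('scene','s20')
d=cv2.imread('pics/s20.png');a=cv2.resize(d[140:230,220:320],(400,360),interpolation=2)
b=cv2.resize(w['img'][20:240,220:420,::-1],(400,440),interpolation=2)[:360];cv2.imwrite('pics/c20.png',np.hstack([a,b]))"
```

```text
t 35.08 p [0.5391 0.1351 0.1447] F [0.1 0.5 0. ] op 0.649
R cols x,y,z: [[-0.078, -0.997, -0.001], [0.0, 0.001, -1.0], [0.997, -0.078, 0.0]] q [-0.12  0.72 -0.35  1.84  0.38  0.65 -0.78]
```

View pics/c20.png

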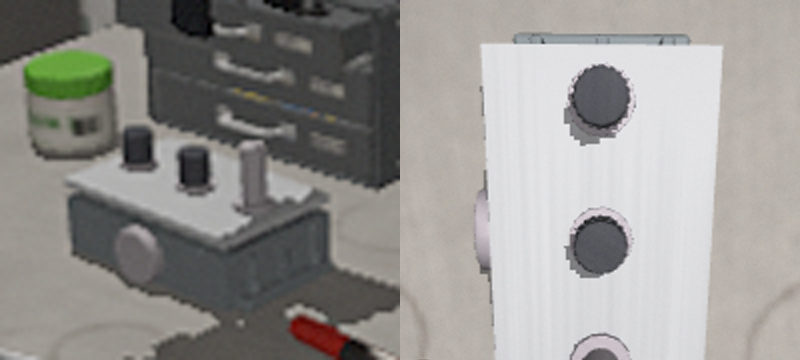

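Both stand seated with their flanges flat on the cover, and the gripper is clear above them.

```bash
python3 -c "
from h import *
st();print(job.finish_job())"
```

```text
t 35.18 p [0.5391 0.1354 0.1447] F [0.1 0.3 0.7] op 0.648
R cols x,y,z: [[-0.077, -0.997, -0.001], [0.0, 0.001, -1.0], [0.997, -0.077, 0.0]] q [-0.12  0.72 -0.35  1.84  0.38  0.65 -0.78]
the job is handed in; nothing more can be done
None
```

The drift pin is fully home in hole_right and the loose bolt is fully home in hole_left. The job was handed in at 35.2 s; it reported no verdict.

- **Spacer:** the wrist camera showed the spacer's hole about 7.5 mm to +x at hole_right. I lowered the pin's nose through that gap, dragged the spacer back with about 5 N sideways, and let the taper centre it.
- **Seating:** the pin stopped on its collar at about 19 N and the bolt on its head at about 17 N. These are wrist readings between moves, so short peaks between them were not seen.
- **Last checks:** the final scene and wrist pictures show both upright with their flanges on the cover, and the gripper open and well above them. I judged this by eye and did not measure it against the 2 mm and 0.06 rad limits.
- **Disagreements:**
  - My first grasp closed on nothing just above the pin. The pictures put the fingertips about 16 mm behind the TCP, not 14 mm ahead as stated, so I worked with the measured value from then on.
  - The wrist camera put the gripped pin and bolt 1 to 1.5 mm off the jaws' centre line, but both still went in.

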